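Clamp a freshly glued phone in the bonding press

TASK

The phone lying in the bonding press has just had its glass glued on and must now be clamped to cure. Lift the press table by its front knob until the ratchet has clicked exactly three times (it cannot be let down again), let it rest on the third notch, and then pull the toggle lever forward and down over its high point until it snaps fully closed and the foot presses on the glass. Leave the phone flat in its rubber nest, do not overload its glass, and do not shift the things standing beside the press.

Things in the scene. Friction and masses are not known exactly. Their poses are not given: they have to be found in the camera images.
- press: Grey C-frame bench press, fixed, side-on: its front faces the robot's right. Origin on the bench below the middle of the pressing foot; x points from its front (knob side) to its mast, z up. Base plate 200 x 150 x 16 mm, centred at x +22 mm; mast 44 mm wide at x +58 to +98 mm; head arm 50 mm wide, at heights 110 to 138 mm, forward to x -28 mm. Ratchet teeth on the mast's +y side.
- lamp_edge (a point): Middle of the lower front edge of the white lamp on the press, about 360 mm above the bench and 34 mm behind the foot's axis; lamp 90 mm deep (backward from here), 140 mm wide, 25 mm thick, nearly level. It overhangs the open lever, so a tool pointing straight down cannot take the lever; tilt the tool 30 to 45 degrees, its body leaning toward the press's front (-x).
- table (a joint): Height (m) of the press table above its lowest position, where it starts (0). Slides straight up, 44 mm at most. A spring pawl clicks into a notch at each 10 mm of rise and then holds the table: let go between notches it sinks to the last one clicked. Lifting takes 8 to 15 N, rising toward each click; the resistance falls away by 4 N or more in the last 2 mm before it. Third notch: 0.030.
- lift_knob (a point): Middle of the round black head (31 mm across, 22 mm tall, on a 15 mm stem) of the knob for lifting the table. It stands on a tab in front of the table, 78 mm in front of the foot's axis, 31 mm above the table's top, and rises with it. Table: aluminium, 92 mm deep, 172 mm wide, 12 mm thick, top 36 mm above the bench at first. Grip the head from above or tilted.
- lever (a joint): Angle of the lever (rad): 0 open, where it starts, leaning back 20 degrees beyond upright toward the mast; grows as the grip swings up, forward (press -x) and down; 0.35 upright, 1.833 (stop) fully closed, grip to the front, 5 degrees above level. A spring resists with up to 10 N at the grip (most near 0.9) and throws it back open if let go early; past the high point at 1.56 it snaps shut.
- lever_grip (a point): Point on the axis of the lever's black round grip, 95 mm from its pin. The grip is 17 mm across near the shank, 22 mm at most, and runs from 52 to 127 mm from the pin (shank: steel, 14 mm wide, 11 mm thick). Pinched from left and right (fingers closing along the press's y) it can turn between the pads while the hand follows the arc.
- lever_hinge (a point): Middle of the lever's pin, 166 mm above the bench over the foot's axis. The pin runs along the press's y, between two ears on the head arm that reach 24 mm to left and right and up to 182 mm.
- foot: Rubber-faced pressing foot, 54 x 112 mm, below the head arm; origin in the middle of its lower face, 74.5 mm above the bench with the lever open. The closed lever drives it 7.3 mm down (7.6 mm at the high point). It is sprung (8 N to start it, 4 N more per mm): with the table on the third notch it presses the phone with about 20 N. A table raised beyond 0.0315 already lifts the phone against it.
- phone: White phone, 138 x 68 x 7 mm, lying screen up on the table, its long side along the press's y, in a nest of rubber lips 5 mm high with about 2 mm play. Origin in the middle of its underside. Loose, 0.13 kg.
- tub: White round tub with lid, 78 mm across and 31 mm high, standing on the bench behind the press's mast; origin at the centre of its underside. Bystander.
- driver: Screwdriver, 165 mm long, 21 mm thick, lying on the bench before the press's front; origin below its middle. Bystander.
- cup: Black rubber suction cup with a ring, 55 mm across and 37 mm high, on the bench beside the tub, nearer to the robot; origin at the centre of its underside. Bystander.

How it is judged:
On the way, in this order (a step that is already met when the one before it is completed fails the run):
1. the table stands on the third notch, with the lever still open (value of joint table between 0.0275 and 0.0335 m and value of joint lever below 0.7 rad), for 0.3 s.
2. the lever has snapped closed and the foot presses on the phone (value of joint table between 0.0275 and 0.0335 m and value of joint lever above 1.76 rad and contact force between foot and phone above 8 N), for 0.2 s.
At the end, for the whole second after the job is handed in: The table rests on the third notch (27.5 to 33.5 mm up), the lever is closed (above 1.76 rad of 1.833), the foot presses on the phone with more than 8 N, and the phone is at rest, flat (within 0.05 rad) and centred in its nest within 6 mm (all of step 2 and linear speed of phone below 0.01 m/s and x of phone in the frame of press between -0.006 and 0.006 m and y of phone in the frame of press between -0.006 and 0.006 m and angle between phone's own z axis and vertical below 0.05 rad); the robot touches nothing.
It fails at once if the ratchet goes past the third notch to a fourth click (value of joint table above 0.04 m).
It fails at once if the glass is overloaded: the foot presses on the phone with more than 45 N (contact force between foot and phone above 45 N).
It fails at once if the tub beside the press is moved by more than 20 mm (distance of tub from where it was at the start of the episode above 0.02 m).
It fails at once if the screwdriver beside the press is moved by more than 20 mm (distance of driver from where it was at the start of the episode above 0.02 m).
It fails at once if the suction cup beside the press is moved by more than 20 mm (distance of cup from where it was at the start of the episode above 0.02 m).
It also fails if it takes over 64 s, if anything falls off the work surface, if the arm or the gripper's body presses on something with over 40 N, if the wrist force passes 120 N, or if a joint passes its speed limit or range.

ROBOT

A 7-joint arm with a two-finger parallel gripper is mounted at the origin on a cart in front of the work surface, level with it; the furniture and walls round the work are solid. World frame = base frame: x ahead of the robot, y to its left, z up, the work surface at z = 0. Lengths are in m, angles in rad, forces in N, time in s.
With the tool pointing down it reaches from about 0.35 to 0.9 m from the base axis. Payload 19.9 kg.
Tool frame: the origin (TCP) lies between the finger pads, 19 mm behind the fingertips; this is the grasp point; z points along the fingers, y is the line along which they close (so a half turn about z gives the same grasp; the last joint's range is limited). The gripper opens to 94 mm and grips with 3 to 60 N. Pads are 16 mm wide; open, the fingers measure 119 mm over their backs; the gripper's body (75 mm by 177 mm) begins 78 mm behind the grasp point.
Start: joints at [1.087, 0.417, -0.01, 1.614, 0.005, 1.111, -0.053], TCP at [0.267, -0.565, 0.224] pointing down, gripper open.
Joint ranges: [-2.81, 2.81], [-0.39, 2.02], [-1.27, 1.25], [0.06, 2.57], [-1.19, 4.33], [0.19, 2], [-2.82, 2.82]. Speed limits (rad/s): [1.89, 1.89, 2.39, 2.39, 3.01, 3.01, 3.01].

INTERFACE

Orientations are given as a unit quaternion [x, y, z, w].
In Python, from cell import monitor, vision, bot gives the robot as it stands.
- The arm moves only by the tool play_rows, never from a script. Its argument "rows" is a list of rows, each an object with "linear": the shift along the tool's x, y, z scaled (see below), a list of three; "twist": the turn about the tool's z scaled (see below); "fingers": the opening, from 0 (shut) to 1 (fully open). A call has 1 to 8 rows; each row is the pose to reach, as a shift and turn from the pose commanded when the call began, along the tool's axes at that moment; what a row does not reach only later rows make up. The controller multiplies each number of a shift by 0.2 m and each number of a turn by pi/2 rad. A row lasts 1/12 s, in which the tool goes at most 41.7 mm and 7.16 degrees, less where a joint would pass 70% of its speed; a pose out of reach is approached as far as the arm can. A call with a number of a shift or a turn outside -1 to 1 is refused whole. A call with a gripper value outside its range is refused whole. The fingers move at their own pace and stop on an object; "force" is the grip in N (left out, the last holds). Time passes only in rows, so rows that repeat a pose let the fingers close. It gives the time, the measured TCP pose, the force, the opening and the grip force at its end, in the units of the state.
- monitor.read_state(): the state, without advancing time (a new reading comes with each control period).
- vision.read_camera(name): name is "scene" or "top" or "wrist"; returns a dict with "image" (384x512x3 uint8, red, green, blue), "z_map" (384x512 float32, m along the optical axis (not along the pixel's ray), 0 where there is no reading), "K" (3x3 intrinsics, pixels), "pose" (4x4, takes a point from camera to world coordinates); the wrist camera has in their place "mount" (4x4, takes a point from camera to tool coordinates, whose origin is the TCP and whose axes are the flange's). Camera axes: x right, y down, z forward; pixel columns grow to the right and rows downward; lengths in m; the calibration is good to about 2 mm. A picture is of the moment at which its call begins: read the wrist's pose just before it.
- bot.sign_off(): hands the job in; it is judged then, once.
The state is a dict: "time": time; "qpos": joint angles; "joint_vel": joint speeds; "joint_efforts": joint torques, N m; "eef_pos": TCP position; "ee_rot": TCP orientation; "wrist_force": force on the tool from outside, world axes, zero at the start; "ft_torque": the same for the moment, N m; "finger_gap": opening from 0.0 (shut) to 1.0 (fully open); "grip_force": force on a finger pad.
Only numpy, scipy, OpenCV 4.12 (cv2) and the standard library are available. Lean on these libraries where they do the work, as an engineer would, in place of code of your own. Each camera call takes 0.05 s, during which the arm holds its last target. There are 200 camera calls.

## Working session

There is one attempt and no reset: what is moved stays moved. The work goes in short steps, Python scripts to look and compute and a tool call to move; the robot and the scene stay as the last step left them, time stands still between calls to the robot, and variables do not carry over. Pictures are saved under pics/ and viewed, at most 10 in all, crops included, and the job is handed in when it is done.

Besides the shell and the picture viewer there is one more tool, called in YAML: its name, and indented under it one key for each argument. play_rows: Moves the arm, as the interface text tells. Its arguments: {"type":"object","properties":{"rows":{"type":"array"},"force":{"type":"number"}},"required":["rows"]}

```bash
ls; mkdir -p pics; python3 - <<'E'
from cell import monitor, vision, bot
import cv2, numpy as np
s=monitor.read_state(); print(s)
for n in ("scene","top"):
    c=vision.read_camera(n)
    cv2.imwrite(f"pics/{n}0.png",c["image"][:,:,::-1]); np.savez(f"{n}0.npz",**c)
    print(n,c["K"],c["pose"])
E
```

```text
pics
{'time': 0.0, 'qpos': array([ 1.08749001,  0.41796252, -0.01035334,  1.61416542,  0.00468139,
        1.11070779, -0.0530213 ]), 'joint_vel': array([ 0.00058817,  0.00066309,  0.00043479,  0.00029536,  0.00058544,
       -0.0007941 ,  0.00073767]), 'joint_efforts': array([-9.08806869e-04, -8.51255751e+01,  6.39367495e-01, -4.25999737e+01,
       -4.85518388e-02,  1.86028378e-02,  1.23663808e-04]), 'eef_pos': array([ 0.26710287, -0.5646564 ,  0.22363587]), 'ee_rot': array([ 9.75697072e-01,  2.19122914e-01, -1.59899412e-04, -5.88074036e-04]), 'wrist_force': array([ 0.75830327,  0.76698769, -0.63706224]), 'ft_torque': array([-0.0140997 ,  0.01990619, -0.0052505 ]), 'grip_force': 0.0, 'finger_gap': 1.003156984004711}
scene [[396.90525726   0.         253.79089307]
 [  0.         396.90525726 188.43024705]
 [  0.           0.           1.        ]] [[-0.57425673 -0.43777146  0.69179863 -0.2929746 ]
 [-0.81866537  0.30291368 -0.4878835   0.50970361]
 [ 0.0040262  -0.84652197 -0.53233856  0.82773562]
 [ 0.          0.          0.          1.        ]]
top [[465.03876592   0.         241.00242184]
 [  0.         465.03876592 189.21798861]
 [  0.           0.           1.        ]] [[ 0.00492571 -0.98096476  0.19412334  0.24431637]
 [-0.99965956 -0.0098044  -0.02417911  0.00147731]
 [ 0.02562212 -0.19393816 -0.9806791   1.31979053]
 [ 0.          0.          0.          1.        ]]
```

View pics/scene0.png

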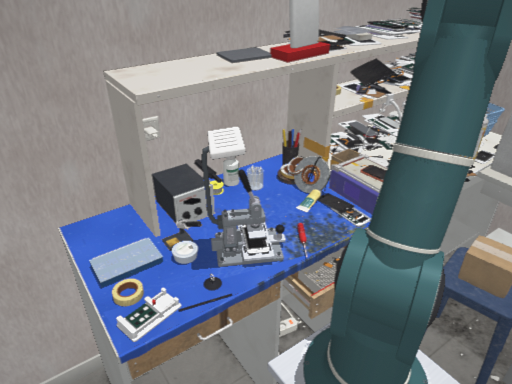

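View pics/top0.png

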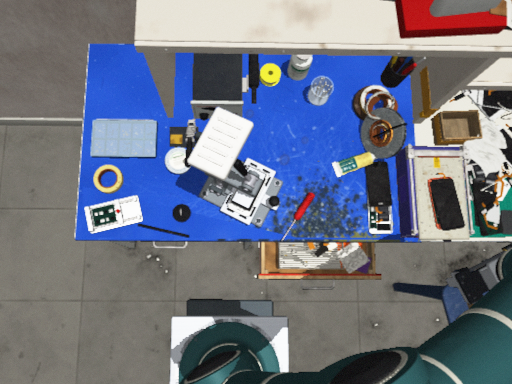

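The scene view shows the press at about (250,235) with the lever at about (255,205). The top view shows the press at about (240,190), the knob at (273,202) and the lamp at (220,143). I'll enlarge both.

```bash
python3 - <<'E'
import cv2, numpy as np
a=cv2.imread("pics/scene0.png")[120:290,170:320]; b=cv2.imread("pics/top0.png")[100:240,160:310]
cv2.imwrite("pics/c1.png",cv2.resize(a,None,fx=3.5,fy=3.5,interpolation=cv2.INTER_CUBIC)); 
cv2.imwrite("pics/c2.png",cv2.resize(b,None,fx=4,fy=4,interpolation=cv2.INTER_CUBIC))
E
```

```text
(no output)
```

View pics/c1.png

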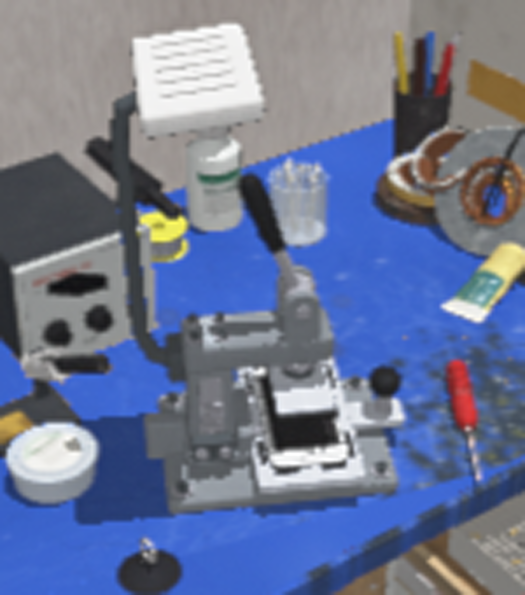

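View pics/c2.png

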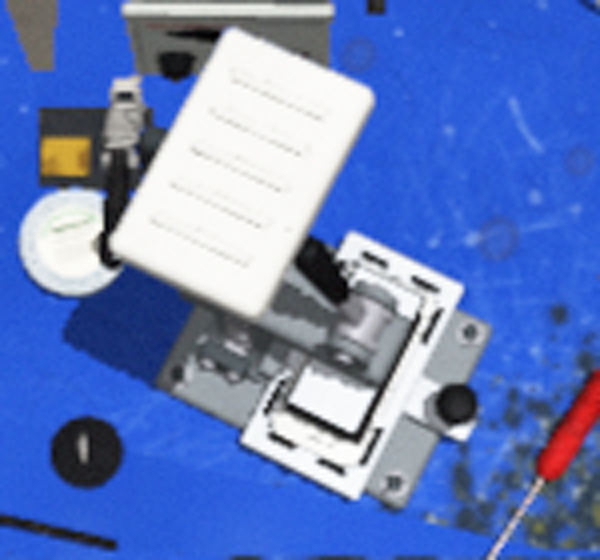

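The scene crop shows the knob head at (383,381), the lever grip from (250,185) to (280,245) and the hinge ear at (300,290). The top crop shows the knob head at (457,405), the white table's corners at (350,235), (465,285), (357,498) and (242,440), and the lamp's front corners at (372,95) and (255,315).

```bash
cat > h.py <<'E'
import numpy as np, cv2
from scipy.spatial.transform import Rotation as R
S=dict(np.load("scene0.npz")); T=dict(np.load("top0.npz"))
def px(u,v,s,o): return ((u+.5)/s-.5+o[0],(v+.5)/s-.5+o[1])
sc=lambda u,v: px(u,v,3.5,(170,120)); tp=lambda u,v: px(u,v,4,(160,100))
def ray(c,p): return c["pose"][:3,3], c["pose"][:3,:3]@np.linalg.inv(c["K"])@np.array([p[0],p[1],1.])
def dep(c,p):
    o,d=ray(c,p); return o+d*c["z_map"][int(round(p[1])),int(round(p[0]))]
def atz(c,p,z): o,d=ray(c,p); return o+d*(z-o[2])/d[2]
def tri(c1,p1,c2,p2):
    o1,d1=ray(c1,p1);o2,d2=ray(c2,p2)
    t=np.linalg.lstsq(np.c_[d1,-d2],o2-o1,rcond=None)[0]
    a=o1+d1*t[0];b=o2+d2*t[1]; return (a+b)/2,np.linalg.norm(a-b)
E
python3 - <<'E'
from h import *
np.set_printoptions(precision=4,suppress=True)
print("knob",tri(S,sc(384,381),T,tp(457,405)),dep(S,sc(384,381)),dep(T,tp(457,405)))
C=[atz(T,tp(*p),.036) for p in((350,235),(465,285),(357,498),(242,440))]
print("table",np.array(C),np.mean(C,0)); print([dep(T,tp(*p))[2] for p in((345,255),(450,290),(355,485),(255,440))])
print("sides",[np.linalg.norm(C[i]-C[i-1]) for i in range(4)])
yaw=lambda v:np.degrees(np.arctan2(v[1],v[0]))
print("y axis yaw",yaw(C[0]-C[3]),yaw(C[1]-C[2]),"x",yaw(C[0]-C[1]),yaw(C[3]-C[2]))
L=[dep(T,tp(*p)) for p in((368,97),(255,310))]; print("lamp",L, dep(T,tp(315,200)))
print("grip tip S",dep(S,sc(251,188)),"mid",dep(S,sc(265,217)),"base",dep(S,sc(280,247)))
# press depth pts heights for head arm top
for p in((335,200),(250,335)): print(dep(S,sc(*p)))
for p in((20,200),(480,380)): print(dep(T,tp(*p)))
E
```

```text
knob (array([ 0.4609, -0.1198,  0.0654]), np.float64(0.00019625155742271328)) [ 0.4531 -0.1135  0.0732] [ 0.4587 -0.1185  0.0781]
table [[ 0.5883 -0.0472  0.036 ]
 [ 0.5526 -0.1291  0.036 ]
 [ 0.3999 -0.0525  0.036 ]
 [ 0.4399  0.0278  0.036 ]] [ 0.4952 -0.0503  0.036 ]
[np.float64(0.03606949853834163), np.float64(0.038542960338143306), np.float64(0.0394361544237849), np.float64(0.038894260775973244)]
sides [np.float64(0.1663058896138207), np.float64(0.08932910679805241), np.float64(0.17079078043054394), np.float64(0.08966251170495552)]
y axis yaw -26.791309910549096 -26.633030471046006 x 66.41539551302391 63.536305187544
lamp [array([ 0.5687, -0.0431,  0.389 ]), array([0.4538, 0.0148, 0.3877])] [ 0.5132 -0.0157  0.3858]
grip tip S [ 0.5036 -0.0098  0.2791] mid [ 0.4998 -0.0203  0.2506] base [ 0.4961 -0.0323  0.2197]
[ 0.8253 -0.3366  0.0029]
[ 0.5035 -0.0066  0.1373]
[0.6215 0.1934 0.0004]
[ 0.4903 -0.1427  0.0023]
```

play_rows:
  rows:
    - {"linear":[0.2,-0.2,-0.2],"twist":0,"fingers":1}
    - {"linear":[0.4,-0.4,-0.4],"twist":0,"fingers":1}
    - {"linear":[0.6,-0.6,-0.6],"twist":0,"fingers":1}
    - {"linear":[0.8,-0.8,-0.8],"twist":0,"fingers":1}
    - {"linear":[1,-1,-1],"twist":0,"fingers":1}
    - {"linear":[1,-1,-1],"twist":0,"fingers":1}

```text
time: 0.6
eef_pos: [0.3361, -0.371, 0.3695]
ee_rot: [0.976, 0.219, -0.0, -0.0]
wrist_force: [1.2, 0.2, 0.4]
finger_gap: 1.001
grip_force: 0.0
```

```bash
python3 - <<'E'
from cell import monitor, vision, bot
s=monitor.read_state(); print({k:s[k].round(3) if hasattr(s[k],'round') else s[k] for k in("time","qpos","eef_pos","ee_rot")})
for m in (monitor,vision,bot): print([a for a in dir(m) if a[0]!='_'])
E
```

```text
{'time': 0.6, 'qpos': array([ 0.877,  0.086, -0.112,  1.709,  0.01 ,  1.347, -0.366]), 'eef_pos': array([ 0.336, -0.371,  0.37 ]), 'ee_rot': array([ 0.976,  0.219, -0.   , -0.   ])}
['read_state']
['read_camera']
['Unreachable', 'sign_off']
```

play_rows:
  rows:
    - {"linear":[0.5,-0.5,-0.5],"twist":0,"fingers":1}
    - {"linear":[1,-1,-1],"twist":0,"fingers":1}
    - {"linear":[1,-1,-1],"twist":0,"fingers":1}
    - {"linear":[1,-1,-1],"twist":0,"fingers":1}
    - {"linear":[1,-1,-1],"twist":0,"fingers":1}
    - {"linear":[1,-1,-1],"twist":0,"fingers":1}
    - {"linear":[1,-1,-1],"twist":0,"fingers":1}
    - {"linear":[1,-1,-1],"twist":0,"fingers":1}

```text
time: 1.27
eef_pos: [0.4276, -0.1147, 0.5623]
ee_rot: [0.976, 0.219, -0.0, 0.0]
wrist_force: [1.4, 0.1, 0.9]
finger_gap: 0.999
grip_force: 0.0
```

```bash
cat > st.py <<'E'
from cell import monitor
import numpy as np
from scipy.spatial.transform import Rotation as R
np.set_printoptions(precision=3,suppress=True)
s=monitor.read_state(); print(s["time"],"q",s["qpos"],"p",s["eef_pos"],"rot",s["ee_rot"],"F",s["wrist_force"])
Rm=R.from_quat(s["ee_rot"]).as_matrix(); print("toolx,y,z\n",Rm.T)
th=np.radians(63.3); P=np.array([[np.cos(th),np.sin(th),0],[-np.sin(th),np.cos(th),0],[0,0,1]])
print("tcp in press (mm)",1e3*P@(s["eef_pos"]-[.495,-.050,0]), "tool axes in press\n",(P@Rm).T)
E
python3 st.py
```

```text
1.2667 q [ 0.602 -0.031 -0.391  1.414 -0.012  1.755 -0.921] p [ 0.428 -0.115  0.562] rot [ 0.976  0.219 -0.     0.   ] F [1.411 0.146 0.941]
toolx,y,z
 [[ 0.904  0.427 -0.   ]
 [ 0.427 -0.904  0.   ]
 [ 0.    -0.    -1.   ]]
tcp in press (mm) [-88.149  31.162 562.262] tool axes in press
 [[ 0.788 -0.616 -0.   ]
 [-0.616 -0.788  0.   ]
 [-0.    -0.    -1.   ]]
```

play_rows:
  rows:
    - {"linear":[0,-0.5,-0.5],"twist":0,"fingers":1}
    - {"linear":[0,-1,-1],"twist":0,"fingers":1}
    - {"linear":[0,-1,-1],"twist":0,"fingers":1}
    - {"linear":[0,-1,-1],"twist":0,"fingers":1}
    - {"linear":[0,-1,-1],"twist":0,"fingers":1}
    - {"linear":[0,-1,-1],"twist":0,"fingers":1}
    - {"linear":[0,-1,-1],"twist":0,"fingers":1}
    - {"linear":[0,-1,-1],"twist":0,"fingers":1}

```text
time: 1.93
eef_pos: [0.3534, 0.061, 0.6885]
ee_rot: [0.975, 0.22, 0.023, 0.001]
wrist_force: [1.0, 0.3, 0.1]
finger_gap: 1.0
grip_force: 0.0
```

```bash
python3 st.py
```

```text
1.9333 q [ 0.232 -0.145 -0.381  1.226 -0.06   2.003 -1.3  ] p [0.353 0.061 0.689] rot [0.975 0.22  0.023 0.001] F [0.959 0.287 0.136]
toolx,y,z
 [[ 0.902  0.429  0.045]
 [ 0.429 -0.903  0.013]
 [ 0.046  0.008 -0.999]]
tcp in press (mm) [ 35.57  176.384 688.532] tool axes in press
 [[ 0.789 -0.613  0.045]
 [-0.614 -0.789  0.013]
 [ 0.028 -0.038 -0.999]]
```

play_rows:
  rows:
    - {"linear":[0,-0.5,-0.5],"twist":0,"fingers":1}
    - {"linear":[0,-1,-1],"twist":0,"fingers":1}
    - {"linear":[0,-1,-1],"twist":0,"fingers":1}
    - {"linear":[0,-1,-1],"twist":0,"fingers":1}
    - {"linear":[0,-1,-1],"twist":0,"fingers":1}
    - {"linear":[0,-1,-1],"twist":0,"fingers":1}
    - {"linear":[0,-1,-1],"twist":0,"fingers":1}
    - {"linear":[0,-1,-1],"twist":0,"fingers":1}

```text
time: 2.6
eef_pos: [0.2961, 0.2151, 0.7064]
ee_rot: [0.975, 0.22, 0.044, -0.008]
wrist_force: [0.3, 0.1, 0.8]
finger_gap: 1.002
grip_force: 0.0
```

```bash
python3 st.py
```

```text
2.6 q [-0.068 -0.143 -0.517  1.175 -0.059  2.003 -1.738] p [0.296 0.215 0.706] rot [ 0.975  0.22   0.044 -0.008] F [0.257 0.079 0.85 ]
toolx,y,z
 [[ 0.9    0.428  0.089]
 [ 0.429 -0.903  0.005]
 [ 0.082  0.034 -0.996]]
tcp in press (mm) [147.496 296.838 706.439] tool axes in press
 [[ 0.786 -0.612  0.089]
 [-0.614 -0.789  0.005]
 [ 0.067 -0.058 -0.996]]
```

play_rows:
  rows:
    - {"linear":[0,0,0.3],"twist":0,"fingers":1}
    - {"linear":[0,0,0.6],"twist":0,"fingers":1}
    - {"linear":[0,0,1],"twist":0,"fingers":1}
    - {"linear":[0,0,1],"twist":0,"fingers":1}
    - {"linear":[0,0,1],"twist":0,"fingers":1}

```text
time: 3.02
eef_pos: [0.3127, 0.2204, 0.5043]
ee_rot: [0.975, 0.219, 0.043, -0.007]
wrist_force: [1.2, 1.2, -0.0]
finger_gap: 0.999
grip_force: 0.0
```

```bash
python3 st.py
```

```text
3.0167 q [-0.063 -0.243 -0.493  1.7   -0.1    1.569 -1.681] p [0.313 0.22  0.504] rot [ 0.975  0.219  0.043 -0.007] F [ 1.218  1.172 -0.025]
toolx,y,z
 [[ 0.9    0.426  0.088]
 [ 0.427 -0.904  0.005]
 [ 0.081  0.033 -0.996]]
tcp in press (mm) [159.638 284.363 504.25 ] tool axes in press
 [[ 0.785 -0.613  0.088]
 [-0.616 -0.788  0.005]
 [ 0.066 -0.058 -0.996]]
```

play_rows:
  rows:
    - {"linear":[0,-0.3,-0.3],"twist":0,"fingers":1}
    - {"linear":[0,-0.6,-0.6],"twist":0,"fingers":1}
    - {"linear":[0,-1,-1],"twist":0,"fingers":1}
    - {"linear":[0,-1,-1],"twist":0,"fingers":1}
    - {"linear":[0,-1,-1],"twist":0,"fingers":1}
    - {"linear":[0,-1,-1],"twist":0,"fingers":1}
    - {"linear":[0,-1,-1],"twist":0,"fingers":1}

```text
time: 3.6
eef_pos: [0.214, 0.3847, 0.6922]
ee_rot: [0.973, 0.225, 0.045, -0.011]
wrist_force: [-0.8, -1.3, 0.4]
finger_gap: 1.0
grip_force: 0.0
```

play_rows:
  rows:
    - {"linear":[0.3,-0.4,-1],"twist":0,"fingers":1}
    - {"linear":[0.3,-0.4,-1],"twist":0,"fingers":1}
    - {"linear":[0.3,-0.4,-1],"twist":0,"fingers":1}
    - {"linear":[0.3,-0.4,-1],"twist":0,"fingers":1}

```text
time: 3.93
eef_pos: [0.2246, 0.3883, 0.6999]
ee_rot: [0.975, 0.219, 0.045, -0.015]
wrist_force: [-0.3, -1.6, -1.1]
finger_gap: 0.993
grip_force: 0.0
```

play_rows:
  rows:
    - {"linear":[0.3,-0.4,-1],"twist":0,"fingers":1}
    - {"linear":[0.3,-0.4,-1],"twist":0,"fingers":1}
    - {"linear":[0.3,-0.4,-1],"twist":0,"fingers":1}
    - {"linear":[0.3,-0.4,-1],"twist":0,"fingers":1}

```text
time: 4.27
eef_pos: [0.2307, 0.3983, 0.7074]
ee_rot: [0.974, 0.219, 0.046, -0.02]
wrist_force: [0.2, 0.7, -0.6]
finger_gap: 1.001
grip_force: 0.0
```

```bash
python3 st.py
```

```text
4.2667 q [-1.23   0.04   0.09   1.019  0.05   1.995 -2.247] p [0.231 0.398 0.707] rot [ 0.974  0.219  0.046 -0.02 ] F [ 0.176  0.65  -0.601]
toolx,y,z
 [[ 0.9    0.425  0.098]
 [ 0.428 -0.903 -0.018]
 [ 0.081  0.058 -0.995]]
tcp in press (mm) [281.739 437.494 707.355] tool axes in press
 [[ 0.784 -0.613  0.098]
 [-0.615 -0.789 -0.018]
 [ 0.088 -0.046 -0.995]]
```

play_rows:
  rows:
    - {"linear":[0,0,-1],"twist":0,"fingers":1}

```text
time: 4.35
eef_pos: [0.2302, 0.3983, 0.7111]
ee_rot: [0.974, 0.219, 0.048, -0.022]
wrist_force: [-0.1, 0.7, -0.9]
finger_gap: 1.0
grip_force: 0.0
```

play_rows:
  rows:
    - {"linear":[0,0,-1],"twist":0,"fingers":1}

```text
time: 4.43
eef_pos: [0.229, 0.3974, 0.7168]
ee_rot: [0.974, 0.219, 0.052, -0.025]
wrist_force: [-0.2, -0.2, -0.1]
finger_gap: 1.0
grip_force: 0.0
```

play_rows:
  rows:
    - {"linear":[0,0,-1],"twist":0,"fingers":1}

```text
time: 4.52
eef_pos: [0.2278, 0.3963, 0.7233]
ee_rot: [0.974, 0.219, 0.057, -0.03]
wrist_force: [-0.2, 0.2, -0.3]
finger_gap: 0.994
grip_force: 0.0
```

play_rows:
  rows:
    - {"linear":[1,-0.8,0],"twist":0,"fingers":1}

```text
time: 4.6
eef_pos: [0.2447, 0.4256, 0.7302]
ee_rot: [0.973, 0.218, 0.06, -0.037]
wrist_force: [3.9, -0.3, 2.1]
finger_gap: 0.997
grip_force: 0.0
```

play_rows:
  rows:
    - {"linear":[1,-0.8,0],"twist":0,"fingers":1}

```text
time: 4.68
eef_pos: [0.2613, 0.4662, 0.7265]
ee_rot: [0.973, 0.22, 0.064, -0.038]
wrist_force: [-3.2, 1.2, 2.0]
finger_gap: 0.998
grip_force: 0.0
```

play_rows:
  rows:
    - {"linear":[1,-0.8,0],"twist":0,"fingers":1}

```text
time: 4.77
eef_pos: [0.2761, 0.5011, 0.7193]
ee_rot: [0.972, 0.221, 0.065, -0.039]
wrist_force: [-3.4, 1.5, 0.8]
finger_gap: 0.999
grip_force: 0.0
```

play_rows:
  rows:
    - {"linear":[1,-0.8,-1],"twist":0,"fingers":1}

```text
time: 4.85
eef_pos: [0.2866, 0.5221, 0.722]
ee_rot: [0.972, 0.22, 0.073, -0.047]
wrist_force: [-0.7, -0.2, -1.7]
finger_gap: 1.002
grip_force: 0.0
```

play_rows:
  rows:
    - {"linear":[1,-0.8,-1],"twist":0,"fingers":1}

```text
time: 4.93
eef_pos: [0.2942, 0.5385, 0.7312]
ee_rot: [0.97, 0.219, 0.084, -0.06]
wrist_force: [-0.6, 0.2, 0.2]
finger_gap: 1.002
grip_force: 0.0
```

play_rows:
  rows:
    - {"linear":[1,-0.8,-1],"twist":0,"fingers":1}

```text
time: 5.02
eef_pos: [0.3004, 0.5539, 0.7395]
ee_rot: [0.968, 0.219, 0.095, -0.071]
wrist_force: [-0.2, 0.5, 0.3]
finger_gap: 1.001
grip_force: 0.0
```

```bash
python3 st.py
```

```text
5.0167 q [-1.302  0.391  0.352  0.529 -0.113  2.003 -2.176] p [0.3   0.554 0.739] rot [ 0.968  0.219  0.095 -0.071] F [-0.211  0.482  0.348]
toolx,y,z
 [[ 0.886  0.411  0.215]
 [ 0.438 -0.894 -0.097]
 [ 0.153  0.18  -0.972]]
tcp in press (mm) [452.045 445.167 739.468] tool axes in press
 [[ 0.765 -0.607  0.215]
 [-0.602 -0.793 -0.097]
 [ 0.229 -0.056 -0.972]]
```

```bash
python3 - <<'E'
from h import *
np.set_printoptions(precision=3,suppress=True)
for p in((145,20),(145,44),(150,80),(300,45),(160,110),(250,15)): print("T",p,dep(T,p))
for p in((110,75),(130,95),(112,150),(140,150)): print("S",p,dep(S,p))
E
```

```text
T (145, 20) [0.743 0.17  0.49 ]
T (145, 44) [0.693 0.168 0.489]
T (150, 80) [ 0.84   0.246 -0.002]
T (300, 45) [ 0.696 -0.132  0.489]
T (160, 110) [0.743 0.211 0.003]
T (250, 15) [ 0.761 -0.035  0.486]
S (110, 75) [0.901 0.186 0.488]
S (130, 95) [0.733 0.19  0.475]
S (112, 150) [0.956 0.211 0.227]
S (140, 150) [0.727 0.189 0.315]
```

play_rows:
  rows:
    - {"linear":[0.8,-1,-1],"twist":0,"fingers":1}

```text
time: 5.1
eef_pos: [0.2998, 0.5701, 0.7471]
ee_rot: [0.967, 0.218, 0.105, -0.083]
wrist_force: [0.3, 0.6, 0.5]
finger_gap: 0.999
grip_force: 0.0
```

play_rows:
  rows:
    - {"linear":[0.8,-1,-1],"twist":0,"fingers":1}

```text
time: 5.18
eef_pos: [0.2969, 0.5854, 0.7547]
ee_rot: [0.964, 0.219, 0.115, -0.094]
wrist_force: [-0.4, 0.3, -0.3]
finger_gap: 1.006
grip_force: 0.0
```

play_rows:
  rows:
    - {"linear":[0.8,-1,-1],"twist":0,"fingers":1}

```text
time: 5.27
eef_pos: [0.2936, 0.5987, 0.7626]
ee_rot: [0.962, 0.219, 0.125, -0.106]
wrist_force: [0.4, 0.2, -0.7]
finger_gap: 1.001
grip_force: 0.0
```

play_rows:
  rows:
    - {"linear":[0.8,-1,-1],"twist":0,"fingers":1}

```text
time: 5.35
eef_pos: [0.2898, 0.6102, 0.7707]
ee_rot: [0.959, 0.219, 0.135, -0.117]
wrist_force: [-0.1, 0.3, 0.2]
finger_gap: 1.002
grip_force: 0.0
```

play_rows:
  rows:
    - {"linear":[0.8,-1,-1],"twist":0,"fingers":1}

```text
time: 5.43
eef_pos: [0.2854, 0.6198, 0.7792]
ee_rot: [0.957, 0.219, 0.144, -0.129]
wrist_force: [0.7, 0.6, -0.1]
finger_gap: 0.999
grip_force: 0.0
```

play_rows:
  rows:
    - {"linear":[0.8,-1,-1],"twist":0,"fingers":1}

```text
time: 5.52
eef_pos: [0.2805, 0.6279, 0.788]
ee_rot: [0.954, 0.219, 0.153, -0.14]
wrist_force: [0.2, 0.6, -1.1]
finger_gap: 1.001
grip_force: 0.0
```

play_rows:
  rows:
    - {"linear":[0.8,-1,-1],"twist":0,"fingers":1}

```text
time: 5.6
eef_pos: [0.2749, 0.6343, 0.7972]
ee_rot: [0.95, 0.218, 0.162, -0.151]
wrist_force: [0.7, -0.6, -0.4]
finger_gap: 1.001
grip_force: 0.0
```

```bash
python3 st.py
```

```text
5.6 q [-1.329  0.547  0.518  0.17  -0.307  2.003 -2.252] p [0.275 0.634 0.797] rot [ 0.95   0.218  0.162 -0.151] F [ 0.68  -0.629 -0.416]
toolx,y,z
 [[ 0.852  0.366  0.374]
 [ 0.464 -0.859 -0.216]
 [ 0.242  0.358 -0.902]]
tcp in press (mm) [512.445 504.078 797.218] tool axes in press
 [[ 0.71  -0.597  0.374]
 [-0.559 -0.8   -0.216]
 [ 0.428 -0.055 -0.902]]
```

play_rows:
  rows:
    - {"linear":[0.7,-1,-1],"twist":0,"fingers":1}

```text
time: 5.68
eef_pos: [0.267, 0.6391, 0.8068]
ee_rot: [0.947, 0.218, 0.17, -0.162]
wrist_force: [0.6, -0.1, 1.3]
finger_gap: 0.999
grip_force: 0.0
```

play_rows:
  rows:
    - {"linear":[0.7,-1,-1],"twist":0,"fingers":1}

```text
time: 5.77
eef_pos: [0.2583, 0.6425, 0.817]
ee_rot: [0.944, 0.218, 0.178, -0.172]
wrist_force: [-0.7, -1.0, 0.0]
finger_gap: 0.999
grip_force: 0.0
```

play_rows:
  rows:
    - {"linear":[0.7,-1,-1],"twist":0,"fingers":1}

```text
time: 5.85
eef_pos: [0.2493, 0.6445, 0.8274]
ee_rot: [0.94, 0.218, 0.186, -0.183]
wrist_force: [0.9, -0.9, 0.1]
finger_gap: 0.999
grip_force: 0.0
```

play_rows:
  rows:
    - {"linear":[0.7,-1,-1],"twist":0,"fingers":1}

```text
time: 5.93
eef_pos: [0.239, 0.6427, 0.8374]
ee_rot: [0.938, 0.217, 0.192, -0.191]
wrist_force: [-4.3, 1.4, 2.0]
finger_gap: 0.999
grip_force: 0.0
```

play_rows:
  rows:
    - {"linear":[0.7,-1,-1],"twist":0,"fingers":1}

```text
time: 6.02
eef_pos: [0.2337, 0.6399, 0.8429]
ee_rot: [0.937, 0.217, 0.194, -0.194]
wrist_force: [0.3, 0.2, 0.3]
finger_gap: 1.0
grip_force: 0.0
```

play_rows:
  rows:
    - {"linear":[0.7,-1,-1],"twist":0,"fingers":1}

```text
time: 6.1
eef_pos: [0.2295, 0.6382, 0.8473]
ee_rot: [0.936, 0.217, 0.196, -0.198]
wrist_force: [0.5, 0.6, 0.1]
finger_gap: 1.001
grip_force: 0.0
```

play_rows:
  rows:
    - {"linear":[0.7,-1,-1],"twist":0,"fingers":1}

```text
time: 6.18
eef_pos: [0.2223, 0.6353, 0.8542]
ee_rot: [0.934, 0.217, 0.199, -0.202]
wrist_force: [0.9, 0.3, 0.1]
finger_gap: 1.0
grip_force: 0.0
```

```bash
python3 st.py
```

```text
6.1833 q [-1.396  0.552  1.212  0.058 -0.963  2.003 -2.3  ] p [0.222 0.635 0.854] rot [ 0.934  0.217  0.199 -0.202] F [0.919 0.337 0.07 ]
toolx,y,z
 [[ 0.827  0.324  0.46 ]
 [ 0.485 -0.824 -0.291]
 [ 0.285  0.464 -0.839]]
tcp in press (mm) [489.734 551.553 854.249] tool axes in press
 [[ 0.661 -0.593  0.46 ]
 [-0.518 -0.804 -0.291]
 [ 0.543 -0.046 -0.839]]
```

play_rows:
  rows:
    - {"linear":[-0.1,0.2,0],"twist":0,"fingers":1}
    - {"linear":[-0.2,0.4,0],"twist":0,"fingers":1}
    - {"linear":[-0.3,0.6,0],"twist":0,"fingers":1}
    - {"linear":[-0.4,0.8,0],"twist":0,"fingers":1}
    - {"linear":[-0.4,1,0],"twist":0,"fingers":1}
    - {"linear":[-0.4,1,0],"twist":0,"fingers":1}
    - {"linear":[-0.4,1,0],"twist":0,"fingers":1}

```text
time: 6.77
eef_pos: [0.2287, 0.5339, 0.832]
ee_rot: [0.934, 0.21, 0.2, -0.208]
wrist_force: [-0.1, -2.1, 1.8]
finger_gap: 1.003
grip_force: 0.0
```

play_rows:
  rows:
    - {"linear":[-0.1,0.2,-0.1],"twist":0,"fingers":1}
    - {"linear":[-0.2,0.4,-0.1],"twist":0,"fingers":1}
    - {"linear":[-0.3,0.6,-0.1],"twist":0,"fingers":1}
    - {"linear":[-0.4,0.8,-0.1],"twist":0,"fingers":1}
    - {"linear":[-0.4,1,-0.1],"twist":0,"fingers":1}
    - {"linear":[-0.4,1,-0.1],"twist":0,"fingers":1}
    - {"linear":[-0.4,1,-0.1],"twist":0,"fingers":1}

```text
time: 7.35
eef_pos: [0.2387, 0.3897, 0.7743]
ee_rot: [0.934, 0.212, 0.201, -0.207]
wrist_force: [-0.1, 1.3, 1.3]
finger_gap: 1.002
grip_force: 0.0
```

```bash
python3 st.py
```

```text
7.35 q [-2.267 -0.383  0.574  1.228  0.551  1.702 -2.576] p [0.239 0.39  0.774] rot [ 0.934  0.212  0.201 -0.207] F [-0.087  1.336  1.324]
toolx,y,z
 [[ 0.829  0.313  0.463]
 [ 0.479 -0.824 -0.302]
 [ 0.288  0.472 -0.833]]
tcp in press (mm) [277.64  426.551 774.292] tool axes in press
 [[ 0.652 -0.6    0.463]
 [-0.521 -0.798 -0.302]
 [ 0.551 -0.045 -0.833]]
```

play_rows:
  rows:
    - {"linear":[0,0,0.3],"twist":0,"fingers":1}
    - {"linear":[0,0.1,0.6],"twist":0,"fingers":1}
    - {"linear":[-0.2,0.2,0.9],"twist":0,"fingers":1}
    - {"linear":[-0.4,0.5,1],"twist":0,"fingers":1}
    - {"linear":[-0.6,0.7,1],"twist":0,"fingers":1}
    - {"linear":[-0.6,0.7,1],"twist":0,"fingers":1}
    - {"linear":[-0.6,0.7,1],"twist":0,"fingers":1}

```text
time: 7.93
eef_pos: [0.2709, 0.3898, 0.6056]
ee_rot: [0.934, 0.212, 0.199, -0.209]
wrist_force: [0.4, -0.8, 0.2]
finger_gap: 0.996
grip_force: 0.0
```

```bash
python3 st.py
```

```text
7.9333 q [-1.614 -0.384  0.355  1.682  0.261  1.247 -2.379] p [0.271 0.39  0.606] rot [ 0.934  0.212  0.199 -0.209] F [ 0.363 -0.791  0.164]
toolx,y,z
 [[ 0.831  0.313  0.46 ]
 [ 0.479 -0.823 -0.306]
 [ 0.283  0.475 -0.833]]
tcp in press (mm) [292.252 397.83  605.566] tool axes in press
 [[ 0.653 -0.602  0.46 ]
 [-0.52  -0.798 -0.306]
 [ 0.551 -0.04  -0.833]]
```

play_rows:
  rows:
    - {"linear":[0.03,0.1,0.2],"twist":0,"fingers":1}
    - {"linear":[0.06,0.3,0.4],"twist":0,"fingers":1}
    - {"linear":[0.1,0.5,0.5],"twist":0,"fingers":1}
    - {"linear":[0.12,0.7,0.5],"twist":0,"fingers":1}
    - {"linear":[0.12,0.9,0.5],"twist":0,"fingers":1}
    - {"linear":[0.12,0.9,0.5],"twist":0,"fingers":1}

```text
time: 8.43
eef_pos: [0.408, 0.293, 0.4774]
ee_rot: [0.934, 0.21, 0.199, -0.209]
wrist_force: [0.6, 0.4, -0.3]
finger_gap: 1.001
grip_force: 0.0
```

play_rows:
  rows:
    - {"linear":[-0.1,0.2,-0.1],"twist":0,"fingers":1}
    - {"linear":[-0.1,0.4,-0.2],"twist":0,"fingers":1}
    - {"linear":[-0.2,0.6,-0.3],"twist":0,"fingers":1}
    - {"linear":[-0.2,0.8,-0.4],"twist":0,"fingers":1}
    - {"linear":[-0.2,0.8,-0.4],"twist":0,"fingers":1}
    - {"linear":[-0.2,0.8,-0.4],"twist":0,"fingers":1}

```text
time: 8.93
eef_pos: [0.4252, 0.1189, 0.4783]
ee_rot: [0.933, 0.213, 0.199, -0.209]
wrist_force: [1.3, -0.5, -0.2]
finger_gap: 1.004
grip_force: 0.0
```

```bash
python3 st.py
```

```text
8.9333 q [-0.769 -0.373  0.542  1.922 -0.25   1.138 -1.282] p [0.425 0.119 0.478] rot [ 0.933  0.213  0.199 -0.209] F [ 1.341 -0.457 -0.189]
toolx,y,z
 [[ 0.83   0.314  0.461]
 [ 0.481 -0.822 -0.306]
 [ 0.283  0.476 -0.833]]
tcp in press (mm) [119.496 138.268 478.334] tool axes in press
 [[ 0.653 -0.601  0.461]
 [-0.518 -0.799 -0.306]
 [ 0.552 -0.039 -0.833]]
```

play_rows:
  rows:
    - {"linear":[-0.05,0.1,-0.05],"twist":-0.07,"fingers":1}
    - {"linear":[-0.15,0.25,-0.15],"twist":-0.14,"fingers":1}
    - {"linear":[-0.25,0.45,-0.3],"twist":-0.21,"fingers":1}
    - {"linear":[-0.35,0.6,-0.4],"twist":-0.28,"fingers":1}
    - {"linear":[-0.42,0.76,-0.51],"twist":-0.35,"fingers":1}
    - {"linear":[-0.42,0.76,-0.51],"twist":-0.427,"fingers":1}
    - {"linear":[-0.42,0.76,-0.51],"twist":-0.427,"fingers":1}

```text
time: 9.52
eef_pos: [0.3991, -0.0855, 0.4785]
ee_rot: [0.812, 0.507, 0.259, -0.13]
wrist_force: [0.4, -0.3, 0.1]
finger_gap: 1.0
grip_force: 0.0
```

```bash
cat >> st.py <<'E'
import sys
for a in sys.argv[1:]:
    t=np.array(eval(a),float); d=Rm.T@(t-s["eef_pos"]); print("to",a,"scaled",d/.2,"m",d)
    p=P@Rm
print("twist needed (quarter turns)",np.arctan2(-p[0,1],p[0,0])/(np.pi/2) if len(sys.argv)>1 else "")
E
python3 st.py "[.424,-.18,.175]" "[.41,-.21,.40]"
```

```text
9.5167 q [-0.573 -0.37   0.85   1.848 -0.293  1.379 -0.155] p [ 0.399 -0.086  0.479] rot [ 0.812  0.507  0.259 -0.13 ] F [ 0.368 -0.298  0.145]
toolx,y,z
 [[ 0.351  0.756  0.552]
 [ 0.891 -0.451  0.051]
 [ 0.287  0.474 -0.832]]
tcp in press (mm) [-74.825  69.713 478.501] tool axes in press
 [[ 0.833  0.026  0.552]
 [-0.003 -0.999  0.051]
 [ 0.553 -0.044 -0.832]]
to [.424,-.18,.175] scaled [-1.151  0.247  1.075] m [-0.23   0.049  0.215]
to [.41,-.21,.40] scaled [-0.668  0.309  0.047] m [-0.134  0.062  0.009]
twist needed (quarter turns) 0.0020877501643558343
```

play_rows:
  rows:
    - {"linear":[-0.15,0.03,0.05],"twist":0,"fingers":1}
    - {"linear":[-0.3,0.06,0.2],"twist":0,"fingers":1}
    - {"linear":[-0.5,0.1,0.3],"twist":0,"fingers":1}
    - {"linear":[-0.65,0.15,0.45],"twist":0,"fingers":1}
    - {"linear":[-0.8,0.2,0.6],"twist":0,"fingers":1}
    - {"linear":[-0.95,0.25,0.75],"twist":0,"fingers":1}
    - {"linear":[-1,0.25,0.9],"twist":0,"fingers":1}
    - {"linear":[-1,0.25,0.9],"twist":0,"fingers":1}

```text
time: 10.18
eef_pos: [0.4196, -0.1603, 0.2576]
ee_rot: [0.811, 0.508, 0.257, -0.132]
wrist_force: [0.8, 1.3, 0.8]
finger_gap: 1.0
grip_force: 0.0
```

```bash
python3 st.py "[.424,-.18,.175]" "[.461,-.120,.068]"; python3 - <<'E'
from cell import vision,monitor
import cv2,numpy as np
s=monitor.read_state(); c=vision.read_camera("wrist")
np.savez("w0.npz",eef=s["eef_pos"],rot=s["ee_rot"],**c); cv2.imwrite("pics/w0.png",c["image"][:,:,::-1]); print(c["mount"])
E
```

```text
10.1833 q [-0.349  0.269  1.196  2.07  -0.835  1.32   0.774] p [ 0.42  -0.16   0.258] rot [ 0.811  0.508  0.257 -0.132] F [0.798 1.348 0.821]
toolx,y,z
 [[ 0.351  0.757  0.551]
 [ 0.892 -0.449  0.048]
 [ 0.283  0.475 -0.833]]
tcp in press (mm) [-132.414   17.768  257.599] tool axes in press
 [[ 0.834  0.027  0.551]
 [ 0.    -0.999  0.048]
 [ 0.552 -0.04  -0.833]]
to [.424,-.18,.175] scaled [-0.294  0.044  0.303] m [-0.059  0.009  0.061]
to [.461,-.120,.068] scaled [-0.297  0.049  0.944] m [-0.059  0.01   0.189]
twist needed (quarter turns) -0.00021274165932448088
[[ 1.28621997e-03 -9.71074081e-01 -2.38774947e-01  6.96013262e-02]
 [ 9.99999173e-01  1.24539506e-03  3.21842994e-04  2.75873082e-05]
 [-1.51642506e-05 -2.38775164e-01  9.71074879e-01 -1.60049064e-01]
 [ 0.00000000e+00  0.00000000e+00  0.00000000e+00  1.00000000e+00]]
```

View pics/w0.png

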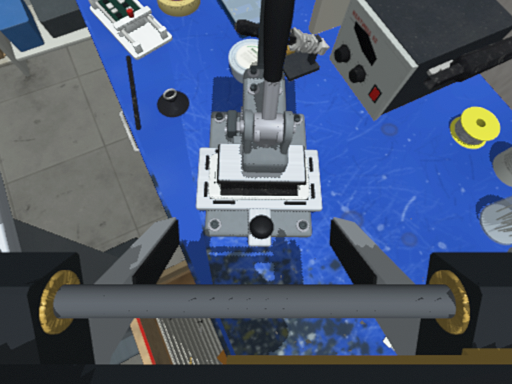

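The wrist view shows the knob head at (261,227), the lever pin region at (268,128) and the lever grip rising at about (277,40). The table front is level across the picture, so the fingers are square to the press.

```bash
cat >> h.py <<'E'
def wrist(f):
    w=dict(np.load(f)); M=np.eye(4); M[:3,:3]=R.from_quat(w["rot"]).as_matrix(); M[:3,3]=w["eef"]; w["pose"]=M@w["mount"]; return w
th=np.radians(63.3); PR=np.array([[np.cos(th),np.sin(th),0],[-np.sin(th),np.cos(th),0],[0,0,1]])
topress=lambda p: 1e3*PR@(np.asarray(p)-[.495,-.050,0])
E
python3 - <<'E'
from h import *
np.set_printoptions(precision=4,suppress=True)
W=wrist("w0.npz")
k=(261,227)
print(tri(W,k,S,sc(384,381)),tri(W,k,T,tp(457,405)),dep(W,k),topress(dep(W,k)))
print("pin",topress(dep(W,(268,112))),[ (p,topress(dep(W,p))) for p in((277,10),(275,40),(272,70))])
print("table corners",[topress(dep(W,p)) for p in((203,155),(319,155),(200,205),(319,205))], "ears",topress(dep(W,(250,125))),topress(dep(W,(291,122))))
E
```

```text
(array([ 0.4601, -0.1189,  0.0665]), np.float64(0.0008203549044648727)) (array([ 0.4599, -0.1193,  0.0704]), np.float64(0.000271638423437624)) [ 0.4588 -0.1203  0.0761] [-79.0536   0.7192  76.0592]
pin [  4.7878   1.3452 186.4478] [((277, 10), array([ 29.8305,   2.5054, 271.9414])), ((275, 40), array([ 23.4599,   1.7957, 252.0506])), ((272, 70), array([ 17.0521,   1.6433, 227.6109]))]
table corners [array([34.0712, 79.7965, 35.2948]), array([ 55.1945, -96.6883,   2.3265]), array([-40.3358,  79.5355,  35.2416]), array([-38.1442, -81.4289,  36.737 ])] ears [ -5.9967  17.9188 180.4425] [ -2.7219 -20.6861 182.3814]
```

play_rows:
  rows:
    - {"linear":[-0.15,0.02,0.1],"twist":0,"fingers":1}
    - {"linear":[-0.29,0.044,0.2],"twist":0,"fingers":1}
    - {"linear":[-0.29,0.044,0.4],"twist":0,"fingers":1}
    - {"linear":[-0.29,0.044,0.57],"twist":0,"fingers":1}
    - {"linear":[-0.29,0.044,0.7],"twist":0,"fingers":1}
    - {"linear":[-0.29,0.044,0.82],"twist":0,"fingers":1}
    - {"linear":[-0.29,0.044,0.9],"twist":0,"fingers":1}
    - {"linear":[-0.29,0.044,0.935],"twist":0,"fingers":1}

```text
time: 10.9
eef_pos: [0.4597, -0.1167, 0.071]
ee_rot: [0.811, 0.509, 0.256, -0.133]
wrist_force: [0.4, -0.6, -0.1]
finger_gap: 1.001
grip_force: 0.0
```

```bash
python3 st.py "[.460,-.1195,.070]"
```

```text
10.9 q [-0.     0.556  0.671  2.178 -1.182  1.034  1.074] p [ 0.46  -0.117  0.071] rot [ 0.811  0.509  0.256 -0.133] F [ 0.373 -0.603 -0.116]
toolx,y,z
 [[ 0.351  0.757  0.551]
 [ 0.894 -0.447  0.045]
 [ 0.281  0.477 -0.833]]
tcp in press (mm) [-75.451   1.516  70.958] tool axes in press
 [[ 0.834  0.027  0.551]
 [ 0.002 -0.999  0.045]
 [ 0.552 -0.037 -0.833]]
to [.460,-.1195,.070] scaled [-0.013  0.007 -0.002] m [-0.003  0.001 -0.   ]
twist needed (quarter turns) -0.0017890517742891164
```

play_rows:
  rows:
    - {"linear":[-0.013,0.007,-0.002],"twist":0,"fingers":0.6}
    - {"linear":[-0.013,0.007,-0.002],"twist":0,"fingers":0.2}
    - {"linear":[-0.013,0.007,-0.002],"twist":0,"fingers":0.2}
    - {"linear":[-0.013,0.007,-0.002],"twist":0,"fingers":0.2}
    - {"linear":[-0.013,0.007,-0.002],"twist":0,"fingers":0.2}
  force: 35

```text
time: 11.32
eef_pos: [0.4597, -0.1217, 0.0706]
ee_rot: [0.811, 0.508, 0.257, -0.132]
wrist_force: [-0.3, -0.1, -0.1]
finger_gap: 0.684
grip_force: 0.0
```

```bash
python3 st.py "[.460,-.1195,.085]"
```

```text
11.3167 q [ 0.003  0.563  0.68   2.173 -1.183  1.041  1.08 ] p [ 0.46  -0.122  0.071] rot [ 0.811  0.508  0.257 -0.132] F [-0.307 -0.075 -0.063]
toolx,y,z
 [[ 0.352  0.757  0.551]
 [ 0.893 -0.449  0.047]
 [ 0.282  0.475 -0.833]]
tcp in press (mm) [-79.94   -0.64   70.593] tool axes in press
 [[ 0.834  0.026  0.551]
 [ 0.    -0.999  0.047]
 [ 0.551 -0.039 -0.833]]
to [.460,-.1195,.085] scaled [ 0.049 -0.    -0.054] m [ 0.01  -0.    -0.011]
twist needed (quarter turns) -0.00019063942513129731
```

play_rows:
  rows:
    - {"linear":[0,0,0],"twist":0,"fingers":0.2}
    - {"linear":[0,0,0],"twist":0,"fingers":0.2}
    - {"linear":[0,0,0],"twist":0,"fingers":0.2}
    - {"linear":[0,0,0],"twist":0,"fingers":0.2}
    - {"linear":[0,0,0],"twist":0,"fingers":0.2}
    - {"linear":[0,0,0],"twist":0,"fingers":0.2}
  force: 35

```text
time: 11.82
eef_pos: [0.459, -0.1212, 0.07]
ee_rot: [0.811, 0.508, 0.256, -0.133]
wrist_force: [-4.2, 1.3, 3.1]
finger_gap: 0.308
grip_force: 35.0
```

```bash
python3 st.py
```

```text
11.8167 q [ 0.004  0.563  0.678  2.174 -1.183  1.041  1.08 ] p [ 0.459 -0.121  0.07 ] rot [ 0.811  0.508  0.256 -0.133] F [-4.215  1.341  3.073]
toolx,y,z
 [[ 0.352  0.757  0.551]
 [ 0.893 -0.448  0.045]
 [ 0.281  0.476 -0.833]]
tcp in press (mm) [-79.805   0.134  70.031] tool axes in press
 [[ 0.834  0.025  0.551]
 [ 0.001 -0.999  0.045]
 [ 0.552 -0.037 -0.833]]
twist needed (quarter turns)
```

play_rows:
  rows:
    - {"linear":[0.0138,0.0011,-0.0208],"twist":0,"fingers":0.2}
    - {"linear":[0.0276,0.0022,-0.0417],"twist":0,"fingers":0.2}
    - {"linear":[0.0413,0.0034,-0.0625],"twist":0,"fingers":0.2}
    - {"linear":[0.0551,0.0045,-0.0833],"twist":0,"fingers":0.2}
    - {"linear":[0.0661,0.0054,-0.1],"twist":0,"fingers":0.2}
    - {"linear":[0.0716,0.0059,-0.1083],"twist":0,"fingers":0.2}
    - {"linear":[0.0716,0.0059,-0.1083],"twist":0,"fingers":0.2}
    - {"linear":[0.0716,0.0059,-0.1083],"twist":0,"fingers":0.2}
  force: 45

```text
time: 12.48
eef_pos: [0.459, -0.1213, 0.0966]
ee_rot: [0.811, 0.508, 0.257, -0.133]
wrist_force: [-7.0, 3.0, -4.7]
finger_gap: 0.297
grip_force: 45.0
```

```bash
python3 st.py; python3 - <<'E'
from cell import vision,monitor
import cv2,numpy as np
from h import *
s=monitor.read_state(); c=vision.read_camera("top")
z=[dep(c,tp(*p))[2] for p in((345,255),(450,290),(355,485),(255,440),(250,430),(262,445))]; print(z)
c=vision.read_camera("scene"); np.savez("s1.npz",**c)
print([(dep(c,sc(*p))-dep(S,sc(*p)))[2] for p in ((384,381),(395,408),(330,465),(265,460))])
E
```

```text
12.4833 q [-0.024  0.507  0.711  2.167 -1.126  1.058  1.015] p [ 0.459 -0.121  0.097] rot [ 0.811  0.508  0.257 -0.133] F [-6.98   2.957 -4.672]
toolx,y,z
 [[ 0.352  0.756  0.551]
 [ 0.893 -0.448  0.046]
 [ 0.282  0.476 -0.833]]
tcp in press (mm) [-79.821   0.102  96.573] tool axes in press
 [[ 0.834  0.026  0.551]
 [ 0.001 -0.999  0.046]
 [ 0.552 -0.038 -0.833]]
twist needed (quarter turns) 
[np.float64(0.06667060479122), np.float64(0.06192858769807086), np.float64(0.062486349508789285), np.float64(0.06337854366674911), np.float64(0.058869607748030184), np.float64(0.7342617448210951)]
[np.float64(0.011255378835595464), np.float64(-0.0348499340900541), np.float64(0.008007528232719108), np.float64(0.02070587686448333)]
```

play_rows:
  rows:
    - {"linear":[0.0041,0.0003,-0.0063],"twist":0,"fingers":0.2}
    - {"linear":[0.0041,0.0003,-0.0063],"twist":0,"fingers":0.2}

```text
time: 12.75
eef_pos: [0.4591, -0.1212, 0.098]
ee_rot: [0.811, 0.508, 0.257, -0.133]
wrist_force: [-6.3, 3.6, -5.9]
finger_gap: 0.299
grip_force: 45.0
```

play_rows:
  rows:
    - {"linear":[0.0028,0.0002,-0.0042],"twist":0,"fingers":0.2}
    - {"linear":[0.0028,0.0002,-0.0042],"twist":0,"fingers":0.2}

```text
time: 12.92
eef_pos: [0.4591, -0.1212, 0.099]
ee_rot: [0.811, 0.508, 0.257, -0.133]
wrist_force: [-6.1, 3.4, -4.7]
finger_gap: 0.302
grip_force: 45.0
```

play_rows:
  rows:
    - {"linear":[0.0028,0.0002,-0.0042],"twist":0,"fingers":0.2}
    - {"linear":[0.0028,0.0002,-0.0042],"twist":0,"fingers":0.2}

```text
time: 13.08
eef_pos: [0.459, -0.1213, 0.1001]
ee_rot: [0.811, 0.508, 0.257, -0.133]
wrist_force: [-6.9, 2.8, -4.4]
finger_gap: 0.297
grip_force: 45.0
```

play_rows:
  rows:
    - {"linear":[0.0014,0.0001,-0.0021],"twist":0,"fingers":0.2}
    - {"linear":[0.0014,0.0001,-0.0021],"twist":0,"fingers":0.2}

```text
time: 13.25
eef_pos: [0.4591, -0.1212, 0.1005]
ee_rot: [0.811, 0.508, 0.257, -0.133]
wrist_force: [-5.6, 2.9, -6.7]
finger_gap: 0.299
grip_force: 45.0
```

```bash
cat > tz.py <<'E'
from cell import vision,monitor
from h import *
c=vision.read_camera("top"); print("top col/depth rise")
# table-top heights: median over patches
def med(c,lo,hi):
    v,u=np.mgrid[0:384,0:512]; z=c["z_map"]; K=c["K"]
    p=np.stack([(u-K[0,2])/K[0,0]*z,(v-K[1,2])/K[1,1]*z,z],-1)@c["pose"][:3,:3].T+c["pose"][:3,3]
    q=(p-[.495,-.05,0])@PR.T*1e3
    m=(z>0)&(np.abs(q[...,1])>72)&(np.abs(q[...,1])<84)&(np.abs(q[...,0])<44)&(q[...,2]>20)&(q[...,2]<90)
    return np.median(q[m][:,2]),np.mean(q[m][:,2]),m.sum()
print(med(T,0,0),med(c,0,0)); print("scene",med(S,0,0),med(vision.read_camera("scene"),0,0),"prev(26.5)",med(dict(np.load("s1.npz")),0,0))
s=monitor.read_state(); print(s["time"],s["eef_pos"],s["wrist_force"])
E
python3 tz.py
```

```text
top col/depth rise
(np.float64(36.36253384983689), np.float64(36.62098584396041), np.int64(260)) (np.float64(67.02620668365256), np.float64(67.24720125108433), np.int64(274))
scene (np.float64(37.03267973460322), np.float64(36.56610147347246), np.int64(115)) (np.float64(66.82325131737299), np.float64(66.74501713952642), np.int64(115)) prev(26.5) (np.float64(62.72689158267575), np.float64(62.83824052797183), np.int64(123))
13.35 [ 0.45904731 -0.12124791  0.10048902] [-6.48455465  2.95175254 -6.20296902]
```

play_rows:
  rows:
    - {"linear":[0.0018,0.0001,-0.0027],"twist":0,"fingers":0.2}
    - {"linear":[0.0018,0.0001,-0.0027],"twist":0,"fingers":0.2}

```text
time: 13.52
eef_pos: [0.459, -0.1212, 0.1011]
ee_rot: [0.811, 0.508, 0.257, -0.133]
wrist_force: [-6.3, 3.5, -8.6]
finger_gap: 0.299
grip_force: 45.0
```

play_rows:
  rows:
    - {"linear":[-0.0028,-0.0002,0.0042],"twist":0,"fingers":0.2}
    - {"linear":[-0.0028,-0.0002,0.0042],"twist":0,"fingers":0.2}

```text
time: 13.68
eef_pos: [0.4591, -0.1212, 0.1001]
ee_rot: [0.811, 0.508, 0.257, -0.133]
wrist_force: [-6.4, 2.9, -6.6]
finger_gap: 0.298
grip_force: 45.0
```

play_rows:
  rows:
    - {"linear":[-0.0028,-0.0002,0.0042],"twist":0,"fingers":0.2}
    - {"linear":[-0.0028,-0.0002,0.0042],"twist":0,"fingers":0.2}

```text
time: 13.85
eef_pos: [0.4591, -0.1213, 0.0995]
ee_rot: [0.811, 0.508, 0.257, -0.133]
wrist_force: [-10.6, 2.8, 4.3]
finger_gap: 0.3
grip_force: 45.0
```

play_rows:
  rows:
    - {"linear":[0,0,0],"twist":0,"fingers":0.7}
    - {"linear":[0,0,0],"twist":0,"fingers":0.7}
    - {"linear":[0,0,0],"twist":0,"fingers":0.7}
    - {"linear":[0,0,0],"twist":0,"fingers":0.7}
    - {"linear":[0,0,0],"twist":0,"fingers":0.7}

```text
time: 14.27
eef_pos: [0.4598, -0.1217, 0.0991]
ee_rot: [0.811, 0.508, 0.257, -0.132]
wrist_force: [0.1, 0.3, -0.2]
finger_gap: 0.616
grip_force: 0.0
```

```bash
python3 tz.py; python3 st.py
```

```text
top col/depth rise
(np.float64(36.36253384983689), np.float64(36.62098584396041), np.int64(260)) (np.float64(66.30639978430776), np.float64(66.41352158972866), np.int64(272))
scene (np.float64(37.03267973460322), np.float64(36.56610147347246), np.int64(115)) (np.float64(66.04691519265177), np.float64(65.82076358058922), np.int64(112)) prev(26.5) (np.float64(62.72689158267575), np.float64(62.83824052797183), np.int64(123))
14.3667 [ 0.45964771 -0.12161861  0.09891845] [0.52532502 0.26381848 0.22250525]
14.3667 q [-0.025  0.502  0.711  2.166 -1.121  1.058  1.008] p [ 0.46  -0.122  0.099] rot [ 0.811  0.508  0.257 -0.132] F [0.525 0.264 0.223]
toolx,y,z
 [[ 0.352  0.757  0.551]
 [ 0.892 -0.449  0.047]
 [ 0.282  0.475 -0.833]]
tcp in press (mm) [-79.866  -0.597  98.918] tool axes in press
 [[ 0.834  0.026  0.551]
 [ 0.    -0.999  0.047]
 [ 0.552 -0.039 -0.833]]
twist needed (quarter turns)
```

play_rows:
  rows:
    - {"linear":[0,0,-0.15],"twist":0,"fingers":0.65}
    - {"linear":[0,0,-0.35],"twist":0,"fingers":0.65}
    - {"linear":[0.05,0,-0.5],"twist":0,"fingers":0.65}
    - {"linear":[0.2,0.01,-0.6],"twist":0,"fingers":0.65}
    - {"linear":[0.4,0.02,-0.65],"twist":0,"fingers":0.65}
    - {"linear":[0.6,0.02,-0.65],"twist":0,"fingers":0.65}
    - {"linear":[0.75,0.024,-0.65],"twist":0,"fingers":0.65}
    - {"linear":[0.9,0.024,-0.65],"twist":0,"fingers":0.65}

```text
time: 15.03
eef_pos: [0.4909, -0.0478, 0.3082]
ee_rot: [0.811, 0.508, 0.258, -0.132]
wrist_force: [-0.1, -0.7, -1.3]
finger_gap: 0.649
grip_force: 0.0
```

```bash
python3 - <<'E'
from h import *
print((PR.T@[.0325,.002,.255]+[.495,-.05,0]).tolist())
E
python3 st.py "[.5078,-.0201,.255]"; python3 - <<'E'
from cell import vision,monitor
import cv2,numpy as np
s=monitor.read_state(); c=vision.read_camera("wrist")
np.savez("w1.npz",eef=s["eef_pos"],rot=s["ee_rot"],**c); cv2.imwrite("pics/w1.png",c["image"][:,:,::-1])
E
```

```text
[0.507816124678361, -0.02006679188211349, 0.255]
15.0333 q [-0.367  0.064  0.795  2.015 -0.71   1.124  0.306] p [ 0.491 -0.048  0.308] rot [ 0.811  0.508  0.258 -0.132] F [-0.128 -0.742 -1.252]
toolx,y,z
 [[ 0.351  0.756  0.552]
 [ 0.893 -0.448  0.047]
 [ 0.283  0.476 -0.832]]
tcp in press (mm) [  0.157   4.688 308.17 ] tool axes in press
 [[ 0.833  0.027  0.552]
 [ 0.    -0.999  0.047]
 [ 0.553 -0.039 -0.832]]
to [.5078,-.0201,.255] scaled [-0.013  0.001  0.311] m [-0.003  0.     0.062]
twist needed (quarter turns) -0.0003682274176520279
```

View pics/w1.png

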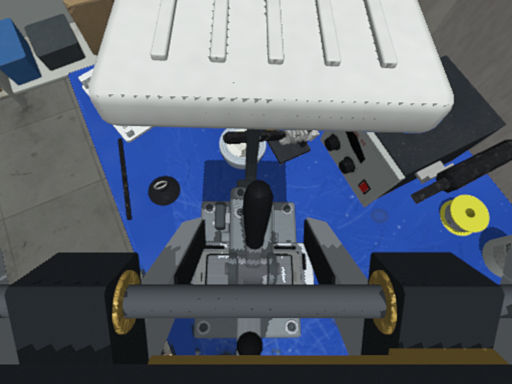

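The wrist view shows the lever grip, tip at (258,185), centred between the fingers (inner edges at about x=203 and x=305). The lamp's front edge at y≈130 is clear, so I'll advance and grip.

play_rows:
  rows:
    - {"linear":[-0.01,0.001,0.12],"twist":0,"fingers":0.65}
    - {"linear":[-0.013,0.001,0.22],"twist":0,"fingers":0.65}
    - {"linear":[-0.013,0.001,0.29],"twist":0,"fingers":0.5}
    - {"linear":[-0.013,0.001,0.311],"twist":0,"fingers":0.1}
    - {"linear":[-0.013,0.001,0.311],"twist":0,"fingers":0.1}
    - {"linear":[-0.013,0.001,0.311],"twist":0,"fingers":0.1}
    - {"linear":[-0.013,0.001,0.311],"twist":0,"fingers":0.1}
    - {"linear":[-0.013,0.001,0.311],"twist":0,"fingers":0.1}
  force: 30

```text
time: 15.75
eef_pos: [0.5074, -0.0224, 0.254]
ee_rot: [0.812, 0.508, 0.257, -0.132]
wrist_force: [0.6, 0.4, 0.0]
finger_gap: 0.259
grip_force: 0.2
```

play_rows:
  rows:
    - {"linear":[0,0,0],"twist":0,"fingers":0.1}
    - {"linear":[0,0,0],"twist":0,"fingers":0.1}
    - {"linear":[0,0,0],"twist":0,"fingers":0.1}
  force: 30

```text
time: 16.0
eef_pos: [0.5083, -0.0229, 0.2542]
ee_rot: [0.812, 0.508, 0.258, -0.131]
wrist_force: [7.2, -2.8, -0.9]
finger_gap: 0.213
grip_force: 30.0
```

```bash
python3 st.py "[.5078,-.0201,.255]"
```

```text
16.0 q [-0.37   0.162  0.764  2.068 -0.834  1.034  0.404] p [ 0.508 -0.023  0.254] rot [ 0.812  0.508  0.258 -0.131] F [ 7.207 -2.843 -0.922]
toolx,y,z
 [[ 0.352  0.757  0.551]
 [ 0.891 -0.451  0.049]
 [ 0.285  0.474 -0.833]]
tcp in press (mm) [ 30.2     0.325 254.221] tool axes in press
 [[ 0.834  0.025  0.551]
 [-0.002 -0.999  0.049]
 [ 0.552 -0.042 -0.833]]
to [.5078,-.0201,.255] scaled [ 0.012 -0.008  0.003] m [ 0.002 -0.002  0.001]
twist needed (quarter turns) 0.0014737665119280991
```

```bash
cat > arc.py <<'E'
import sys
from cell import monitor
from h import *
np.set_printoptions(precision=3,suppress=True)
s=monitor.read_state(); A=PR@R.from_quat(s["ee_rot"]).as_matrix()
p=topress(s["eef_pos"]); r=np.hypot(p[0],p[2]-166); psi=np.degrees(np.arctan2(p[0],p[2]-166))
print("p",p,"r",r,"psi",psi,"lever rad ~",np.radians(20-psi),"F",PR@s["wrist_force"],"gap",s["finger_gap"],s["grip_force"],"q",s["qpos"])
R0=93.3
for a in map(float,sys.argv[1:]):
    t=np.radians(18.9-a); q=np.array([R0*np.sin(t),p[1],166+R0*np.cos(t)])
    print(a,(A.T@(q-p)/200).round(4).tolist())
E
python3 arc.py 5 10 16 22 28 34 34
```

```text
p [ 30.2     0.325 254.221] r 93.24699296928358 psi 18.897157203022847 lever rad ~ 0.019248237939154696 F [ 0.698 -7.716 -0.922] gap 0.2125995980424612 30.006307389994618 q [-0.37   0.162  0.764  2.068 -0.834  1.034  0.404]
5.0 [-0.026, 0.0007, -0.0313]
10.0 [-0.0548, 0.0011, -0.06]
16.0 [-0.0926, 0.0015, -0.0909]
22.0 [-0.1334, 0.0016, -0.1178]
28.0 [-0.1767, 0.0014, -0.1403]
34.0 [-0.2222, 0.001, -0.1581]
34.0 [-0.2222, 0.001, -0.1581]
```

play_rows:
  rows:
    - {"linear":[-0.026,0.001,-0.031],"twist":0,"fingers":0.1}
    - {"linear":[-0.055,0.001,-0.06],"twist":0,"fingers":0.1}
    - {"linear":[-0.093,0.001,-0.091],"twist":0,"fingers":0.1}
    - {"linear":[-0.133,0.001,-0.118],"twist":0,"fingers":0.1}
    - {"linear":[-0.177,0.001,-0.14],"twist":0,"fingers":0.1}
    - {"linear":[-0.222,0.001,-0.158],"twist":0,"fingers":0.1}
    - {"linear":[-0.222,0.001,-0.158],"twist":0,"fingers":0.1}
  force: 35

```text
time: 16.58
eef_pos: [0.4837, -0.072, 0.2564]
ee_rot: [0.812, 0.507, 0.258, -0.131]
wrist_force: [8.0, 1.1, 6.6]
finger_gap: 0.21
grip_force: 33.9
```

```bash
python3 arc.py 40 46 52 58 64 70 70
```

```text
p [-24.787   0.231 256.36 ] r 93.69766377940981 psi -15.33946619447883 lever rad ~ 0.6167900409908863 F [ 4.532 -6.661  6.583] gap 0.20994772043579593 33.911590368370526 q [-0.29   0.163  0.811  2.069 -0.812  1.105  0.495]
40.0 [-0.0458, -0.0007, -0.0105]
46.0 [-0.094, -0.0016, -0.0186]
52.0 [-0.1427, -0.0027, -0.0215]
58.0 [-0.1915, -0.004, -0.0194]
64.0 [-0.2397, -0.0055, -0.0122]
70.0 [-0.287, -0.0072, 0.0]
70.0 [-0.287, -0.0072, 0.0]
```

play_rows:
  rows:
    - {"linear":[-0.046,-0.001,-0.011],"twist":0,"fingers":0.1}
    - {"linear":[-0.094,-0.002,-0.019],"twist":0,"fingers":0.1}
    - {"linear":[-0.143,-0.003,-0.022],"twist":0,"fingers":0.1}
    - {"linear":[-0.192,-0.004,-0.019],"twist":0,"fingers":0.1}
    - {"linear":[-0.24,-0.006,-0.012],"twist":0,"fingers":0.1}
    - {"linear":[-0.287,-0.007,0],"twist":0,"fingers":0.1}
    - {"linear":[-0.287,-0.007,0],"twist":0,"fingers":0.1}
  force: 40

```text
time: 17.17
eef_pos: [0.4608, -0.1143, 0.2229]
ee_rot: [0.812, 0.507, 0.256, -0.132]
wrist_force: [-1.1, -0.7, 0.2]
finger_gap: 0.1
grip_force: 0.0
```

```bash
python3 arc.py 75 80 85 90 95 100 104 104
```

```text
p [-72.828   1.687 222.862] r 92.39721604651734 psi -52.01802936118561 lever rad ~ 1.2569517331506375 F [-1.115  0.706  0.206] gap 0.10041436604962424 0.0 q [-0.181  0.243  0.833  2.094 -0.86   1.142  0.67 ]
75.0 [-0.0325, -0.0011, 0.0074]
80.0 [-0.0693, -0.0026, 0.0247]
85.0 [-0.1045, -0.0043, 0.0451]
90.0 [-0.1378, -0.006, 0.0685]
95.0 [-0.1688, -0.0077, 0.0947]
100.0 [-0.1975, -0.0095, 0.1235]
104.0 [-0.2186, -0.011, 0.1483]
104.0 [-0.2186, -0.011, 0.1483]
```

```bash
python3 tz.py; python3 - <<'E'
from cell import vision
import cv2,numpy as np
c=vision.read_camera("scene"); np.savez("s2.npz",**c)
cv2.imwrite("pics/s2.png",cv2.resize(c["image"][120:290,170:320,::-1],None,fx=3.5,fy=3.5,interpolation=cv2.INTER_CUBIC))
E
```

```text
top col/depth rise
(np.float64(36.36253384983689), np.float64(36.62098584396041), np.int64(260)) (np.float64(66.43497473245175), np.float64(66.50945898819579), np.int64(275))
scene (np.float64(37.03267973460322), np.float64(36.56610147347246), np.int64(115)) (np.float64(65.52127983097967), np.float64(65.14568076782544), np.int64(125)) prev(26.5) (np.float64(62.72689158267575), np.float64(62.83824052797183), np.int64(123))
17.2667 [ 0.46148455 -0.11343659  0.22374226] [-0.66208848  0.93507288  0.01304114]
```

View pics/s2.png

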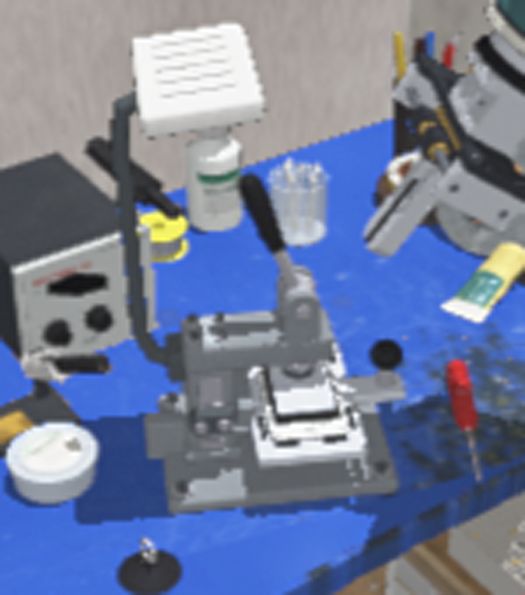

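The scene crop shows the lever open again (grip at about (262,210)), with the table raised and the bystanders in place. The grip slipped near the spring's peak, so I'll regrasp with 60 N and move more slowly.

```bash
cat >> st.py <<'E'
def pr(v): return (P.T@(np.array(v)/1e3)+[.495,-.05,0]).tolist()
for v in ([0,0,308],[32.5,0,255]): print("press",v,"scaled",Rm.T@(np.array(pr(v))-s["eef_pos"])/.2)
E
python3 st.py 2>&1 | tail -3
```

```text
twist needed (quarter turns) 
press [0, 0, 308] scaled [ 0.53   0.027 -0.153]
press [32.5, 0, 255] scaled [0.519 0.014 0.158]
```

play_rows:
  rows:
    - {"linear":[0,0,-0.153],"twist":0,"fingers":0.65}
    - {"linear":[0.1,0.01,-0.2],"twist":0,"fingers":0.65}
    - {"linear":[0.2,0.02,-0.2],"twist":0,"fingers":0.65}
    - {"linear":[0.3,0.027,-0.2],"twist":0,"fingers":0.65}
    - {"linear":[0.4,0.027,-0.2],"twist":0,"fingers":0.65}
    - {"linear":[0.5,0.027,-0.2],"twist":0,"fingers":0.65}
    - {"linear":[0.53,0.027,-0.17],"twist":0,"fingers":0.65}
    - {"linear":[0.53,0.027,-0.153],"twist":0,"fingers":0.65}

```text
time: 17.98
eef_pos: [0.4955, -0.0483, 0.3083]
ee_rot: [0.81, 0.509, 0.257, -0.132]
wrist_force: [0.9, 0.8, 0.2]
finger_gap: 0.627
grip_force: 0.0
```

```bash
python3 st.py 2>&1 | tail -9; python3 arc.py
```

```text
[ 0.894 -0.446  0.048]
 [ 0.282  0.477 -0.832]]
tcp in press (mm) [  1.691   0.33  308.323] tool axes in press
 [[ 0.833  0.029  0.552]
 [ 0.003 -0.999  0.048]
 [ 0.553 -0.038 -0.832]]
twist needed (quarter turns) 
press [0, 0, 308] scaled [-0.008  0.002 -0.003]
press [32.5, 0, 255] scaled [-0.019 -0.011  0.307]
p [  1.691   0.33  308.323] r 142.33261069956967 psi 0.6808698361393184 lever rad ~ 0.3371824299807205 F [ 1.061 -0.43   0.249] gap 0.6269764635101195 0.0 q [-0.362  0.076  0.793  2.004 -0.719  1.13   0.313]
```

play_rows:
  rows:
    - {"linear":[-0.01,-0.011,0.12],"twist":0,"fingers":0.65}
    - {"linear":[-0.012,-0.011,0.22],"twist":0,"fingers":0.65}
    - {"linear":[-0.012,-0.011,0.29],"twist":0,"fingers":0.5}
    - {"linear":[-0.012,-0.011,0.31],"twist":0,"fingers":0}
    - {"linear":[-0.012,-0.011,0.31],"twist":0,"fingers":0}
    - {"linear":[-0.012,-0.011,0.31],"twist":0,"fingers":0}
    - {"linear":[-0.012,-0.011,0.31],"twist":0,"fingers":0}
    - {"linear":[-0.012,-0.011,0.31],"twist":0,"fingers":0}
  force: 60

```text
time: 18.65
eef_pos: [0.5097, -0.022, 0.2552]
ee_rot: [0.811, 0.508, 0.257, -0.132]
wrist_force: [-0.0, -0.4, 0.4]
finger_gap: 0.26
grip_force: 0.0
```

play_rows:
  rows:
    - {"linear":[0,0,0],"twist":0,"fingers":0}
    - {"linear":[0,0,0],"twist":0,"fingers":0}
    - {"linear":[0,0,0],"twist":0,"fingers":0}
    - {"linear":[0,0,0],"twist":0,"fingers":0}
  force: 60

```text
time: 18.98
eef_pos: [0.5092, -0.0216, 0.2551]
ee_rot: [0.811, 0.508, 0.257, -0.133]
wrist_force: [-7.1, -1.6, 6.5]
finger_gap: 0.213
grip_force: 60.0
```

```bash
sed -i 's/^R0=.*/R0=r if len(sys.argv)<3 else r; psi0=19/; s/18.9-a/19-a/' arc.py; python3 arc.py 4 8 12 16 20 25 30 30
```

```text
p [ 31.773   0.039 255.09 ] r 94.5860247349899 psi 19.628241879934954 lever rad ~ 0.006488403216159444 F [-4.644  5.586  6.453] gap 0.2131662743559907 59.958220772095956 q [-0.369  0.165  0.761  2.064 -0.834  1.038  0.4  ]
4.0 [-0.0241, 0.0005, -0.0296]
8.0 [-0.0468, 0.0009, -0.0535]
12.0 [-0.0712, 0.0011, -0.0759]
16.0 [-0.097, 0.0012, -0.0964]
20.0 [-0.1242, 0.0012, -0.1151]
25.0 [-0.1599, 0.0011, -0.1358]
30.0 [-0.1973, 0.0008, -0.1532]
30.0 [-0.1973, 0.0008, -0.1532]
```

play_rows:
  rows:
    - {"linear":[-0.022,0.0,-0.027],"twist":0,"fingers":0}
    - {"linear":[-0.046,0.001,-0.053],"twist":0,"fingers":0}
    - {"linear":[-0.071,0.001,-0.076],"twist":0,"fingers":0}
    - {"linear":[-0.097,0.001,-0.096],"twist":0,"fingers":0}
    - {"linear":[-0.124,0.001,-0.115],"twist":0,"fingers":0}
    - {"linear":[-0.16,0.001,-0.136],"twist":0,"fingers":0}
    - {"linear":[-0.197,0.001,-0.153],"twist":0,"fingers":0}
  force: 60

```text
time: 19.57
eef_pos: [0.4872, -0.0656, 0.2593]
ee_rot: [0.811, 0.508, 0.258, -0.133]
wrist_force: [2.5, 8.6, 4.6]
finger_gap: 0.213
grip_force: 59.8
```

```bash
sed -i 's/19-a/19.5-a/' arc.py; python3 arc.py 35 39 43 47 51 55 55
```

```text
p [-17.449  -0.033 259.298] r 94.91534066849563 psi -10.593161710637663 lever rad ~ 0.533951400445688 F [8.77  1.647 4.611] gap 0.21288802213133853 59.84234617499169 q [-0.299  0.16   0.803  2.063 -0.809  1.104  0.477]
35.0 [-0.038, -0.0005, -0.0143]
39.0 [-0.0699, -0.001, -0.0235]
43.0 [-0.1022, -0.0016, -0.0304]
47.0 [-0.135, -0.0023, -0.0351]
51.0 [-0.168, -0.0031, -0.0375]
55.0 [-0.2012, -0.0039, -0.0376]
55.0 [-0.2012, -0.0039, -0.0376]
```

play_rows:
  rows:
    - {"linear":[-0.035,0,-0.013],"twist":0,"fingers":0}
    - {"linear":[-0.07,-0.001,-0.024],"twist":0,"fingers":0}
    - {"linear":[-0.102,-0.002,-0.03],"twist":0,"fingers":0}
    - {"linear":[-0.135,-0.002,-0.035],"twist":0,"fingers":0}
    - {"linear":[-0.168,-0.003,-0.038],"twist":0,"fingers":0}
    - {"linear":[-0.201,-0.004,-0.038],"twist":0,"fingers":0}
  force: 60

```text
time: 20.07
eef_pos: [0.4703, -0.0995, 0.2437]
ee_rot: [0.811, 0.508, 0.258, -0.133]
wrist_force: [-0.0, 3.1, -0.7]
finger_gap: 0.167
grip_force: 16.6
```

```bash
python3 arc.py 59 63 67 71 75 79 83 83
```

```text
p [-55.381  -0.16  243.673] r 95.39450254447648 psi -35.48881627772021 lever rad ~ 0.9684625420804419 F [ 2.771  1.406 -0.659] gap 0.1666381942351682 16.604565980957204 q [-0.225  0.201  0.828  2.074 -0.829  1.141  0.589]
59.0 [-0.0333, -0.001, 0.0022]
63.0 [-0.0663, -0.002, 0.0068]
67.0 [-0.0988, -0.0032, 0.0136]
71.0 [-0.1308, -0.0044, 0.0227]
75.0 [-0.1621, -0.0057, 0.034]
79.0 [-0.1925, -0.007, 0.0474]
83.0 [-0.222, -0.0084, 0.063]
83.0 [-0.222, -0.0084, 0.063]
```

The grip slid again near the spring's peak even at 60 N. That looks like creep under load, so I'll regrasp further out with the lever at the leading edge of the pads and swing it fast.

```bash
cat >> st.py <<'E'
for v in ([6,0,319],[40,0,267.5]): print("press",v,"scaled",Rm.T@(np.array(pr(v))-s["eef_pos"])/.2)
E
python3 st.py 2>&1 | tail -2
```

```text
press [6, 0, 319] scaled [ 0.464  0.017 -0.143]
press [40, 0, 267.5] scaled [0.463 0.005 0.165]
```

play_rows:
  rows:
    - {"linear":[0,0,0],"twist":0,"fingers":0.65}
    - {"linear":[0,0,-0.1],"twist":0,"fingers":0.65}
    - {"linear":[0,0,-0.25],"twist":0,"fingers":0.65}
    - {"linear":[0.1,0.01,-0.25],"twist":0,"fingers":0.65}
    - {"linear":[0.2,0.015,-0.25],"twist":0,"fingers":0.65}
    - {"linear":[0.3,0.017,-0.25],"twist":0,"fingers":0.65}
    - {"linear":[0.4,0.017,-0.2],"twist":0,"fingers":0.65}
    - {"linear":[0.464,0.017,-0.143],"twist":0,"fingers":0.65}
  force: 60

```text
time: 20.73
eef_pos: [0.4987, -0.0437, 0.3191]
ee_rot: [0.811, 0.508, 0.258, -0.132]
wrist_force: [-0.1, 0.5, 0.9]
finger_gap: 0.647
grip_force: 0.0
```

```bash
python3 st.py 2>&1 | tail -9; python3 arc.py; python3 - <<'E'
from cell import vision
from h import *
c=vision.read_camera("scene")
v,u=np.mgrid[0:384,0:512]; z=c["z_map"]; K=c["K"]
p=np.stack([(u-K[0,2])/K[0,0]*z,(v-K[1,2])/K[1,1]*z,z],-1)@c["pose"][:3,:3].T+c["pose"][:3,3]
q=(p-[.495,-.05,0])@PR.T*1e3
m=(z>0)&(np.abs(q[...,1]-8)<14)&(q[...,2]>195)&(q[...,2]<300)&(np.abs(q[...,0])<70)
from collections import Counter
for a in range(200,300,10):
    k=m&(q[...,2]>=a)&(q[...,2]<a+10)
    if k.sum(): print(a,k.sum(),np.median(q[k],0).round(1))
E
```

```text
tcp in press (mm) [  7.315  -0.486 319.076] tool axes in press
 [[ 0.833  0.027  0.552]
 [-0.    -0.999  0.049]
 [ 0.553 -0.041 -0.833]]
twist needed (quarter turns) 
press [0, 0, 308] scaled [-0.061 -0.005  0.026]
press [32.5, 0, 255] scaled [-0.072 -0.018  0.336]
press [6, 0, 319] scaled [-0.006 -0.002 -0.003]
press [40, 0, 267.5] scaled [-0.006 -0.015  0.305]
p [  7.315  -0.486 319.076] r 153.2507741071171 psi 2.7360633874747298 lever rad ~ 0.3013125357441625 F [0.434 0.299 0.911] gap 0.6465544366570339 0.0 q [-0.368  0.061  0.779  1.99  -0.702  1.133  0.273]
200 13 [ 15.1   6.6 203.5]
210 15 [ 18.    5.9 216.1]
220 17 [ 21.3   8.  226.1]
230 20 [ 25.5   6.8 235.6]
240 21 [ 29.6   7.9 245.6]
250 24 [ 32.5   8.6 256.6]
260 22 [ 36.8   8.5 265.4]
270 27 [ 37.9   7.4 274.9]
280 18 [ 41.3   5.1 283.5]
```

play_rows:
  rows:
    - {"linear":[-0.004,-0.01,0.12],"twist":0,"fingers":0.65}
    - {"linear":[-0.006,-0.015,0.22],"twist":0,"fingers":0.65}
    - {"linear":[-0.006,-0.015,0.285],"twist":0,"fingers":0.5}
    - {"linear":[-0.006,-0.015,0.305],"twist":0,"fingers":0}
    - {"linear":[-0.006,-0.015,0.305],"twist":0,"fingers":0}
    - {"linear":[-0.006,-0.015,0.305],"twist":0,"fingers":0}
    - {"linear":[-0.006,-0.015,0.305],"twist":0,"fingers":0}
    - {"linear":[-0.006,-0.015,0.305],"twist":0,"fingers":0}
  force: 60

```text
time: 21.45
eef_pos: [0.5121, -0.0156, 0.2666]
ee_rot: [0.812, 0.508, 0.257, -0.132]
wrist_force: [-0.2, 0.1, -0.1]
finger_gap: 0.256
grip_force: 0.0
```

play_rows:
  rows:
    - {"linear":[0,0,0],"twist":0,"fingers":0}
    - {"linear":[0,0,0],"twist":0,"fingers":0}
    - {"linear":[0,0,0],"twist":0,"fingers":0}
  force: 60

```text
time: 21.7
eef_pos: [0.5121, -0.0154, 0.2665]
ee_rot: [0.811, 0.508, 0.257, -0.132]
wrist_force: [-4.1, -3.3, 7.5]
finger_gap: 0.217
grip_force: 60.0
```

```bash
cat > arc2.py <<'E'
import sys
from cell import monitor
from h import *
s=monitor.read_state(); A=PR@R.from_quat(s["ee_rot"]).as_matrix(); p=topress(s["eef_pos"])
L0=np.radians(20); o=np.array([p[0],p[2]-166]); # lever point nearest: split TCP into lever-axis point + x_tool offset
ax=np.array([np.sin(L0),np.cos(L0)]); xt=np.array([A[0,0],A[2,0]])
r,k=np.linalg.solve(np.c_[ax,xt],o); print("p",p.round(1),"r",r.round(1),"offset",k.round(1),"F",(PR@s["wrist_force"]).round(1),"gap",s["finger_gap"])
for a in map(float,sys.argv[1:]):
    t=np.radians(20-a); q=r*np.array([np.sin(t),np.cos(t)])+k*xt
    print(a,(A.T@(np.array([q[0],p[1],166+q[1]])-p)/200).round(4).tolist())
E
python3 arc2.py 10 30 52 74 92 105
```

```text
p [ 38.6   0.3 266.5] r 105.1 offset 3.2 F [-4.8  2.2  7.5] gap 0.21698390332971962
10.0 [-0.0607, 0.0012, -0.0686]
30.0 [-0.2129, 0.0012, -0.1694]
52.0 [-0.4087, -0.002, -0.2129]
74.0 [-0.6065, -0.0084, -0.18]
92.0 [-0.7496, -0.0152, -0.0991]
105.0 [-0.8337, -0.0207, -0.0151]
```

play_rows:
  rows:
    - {"linear":[-0.061,0.001,-0.069],"twist":0,"fingers":0}
    - {"linear":[-0.213,0.001,-0.169],"twist":0,"fingers":0}
    - {"linear":[-0.409,-0.002,-0.213],"twist":0,"fingers":0}
    - {"linear":[-0.607,-0.008,-0.18],"twist":0,"fingers":0}
    - {"linear":[-0.75,-0.015,-0.099],"twist":0,"fingers":0}
    - {"linear":[-0.834,-0.021,-0.015],"twist":0,"fingers":0}
    - {"linear":[-0.834,-0.021,-0.015],"twist":0,"fingers":0}
  force: 60

```text
time: 22.28
eef_pos: [0.4476, -0.1446, 0.1733]
ee_rot: [0.814, 0.506, 0.255, -0.13]
wrist_force: [-2.6, -17.7, -3.2]
finger_gap: 0.219
grip_force: 60.2
```

```bash
python3 arc.py
```

```text
p [-105.751   -0.168  173.256] r 105.9992428531549 psi -86.07510720654261 lever rad ~ 1.8513598751601332 F [-17.02   -5.616  -3.24 ] gap 0.2190727555417294 60.15415703358997 q [-0.072  0.361  0.817  2.119 -0.947  1.142  0.851]
```

play_rows:
  rows:
    - {"linear":[0,0,0],"twist":0,"fingers":0.6}
    - {"linear":[0,0,0],"twist":0,"fingers":0.6}
    - {"linear":[0,0,0],"twist":0,"fingers":0.6}
    - {"linear":[0,0,0],"twist":0,"fingers":0.6}
    - {"linear":[0,0,-0.1],"twist":0,"fingers":0.6}
    - {"linear":[0,0,-0.3],"twist":0,"fingers":0.6}
    - {"linear":[0,0,-0.5],"twist":0,"fingers":0.6}
    - {"linear":[0,0,-0.7],"twist":0,"fingers":0.6}

```text
time: 22.95
eef_pos: [0.4083, -0.2076, 0.2947]
ee_rot: [0.811, 0.508, 0.257, -0.132]
wrist_force: [1.5, 0.6, 0.6]
finger_gap: 0.603
grip_force: 0.0
```

```bash
python3 tz.py; python3 - <<'E'
from cell import vision
import cv2,numpy as np
c=vision.read_camera("scene")
cv2.imwrite("pics/s3.png",cv2.resize(c["image"][120:290,170:320,::-1],None,fx=3.5,fy=3.5,interpolation=cv2.INTER_CUBIC))
E
```

```text
top col/depth rise
(np.float64(36.36253384983689), np.float64(36.62098584396041), np.int64(260)) (np.float64(65.58872074922749), np.float64(65.99662470012794), np.int64(270))
scene (np.float64(37.03267973460322), np.float64(36.56610147347246), np.int64(115)) (np.float64(65.4817163486917), np.float64(65.09785839815363), np.int64(125)) prev(26.5) (np.float64(62.72689158267575), np.float64(62.83824052797183), np.int64(123))
23.05 [ 0.40897383 -0.21092573  0.29764986] [0.79328468 0.26577735 0.21568029]
```

View pics/s3.png

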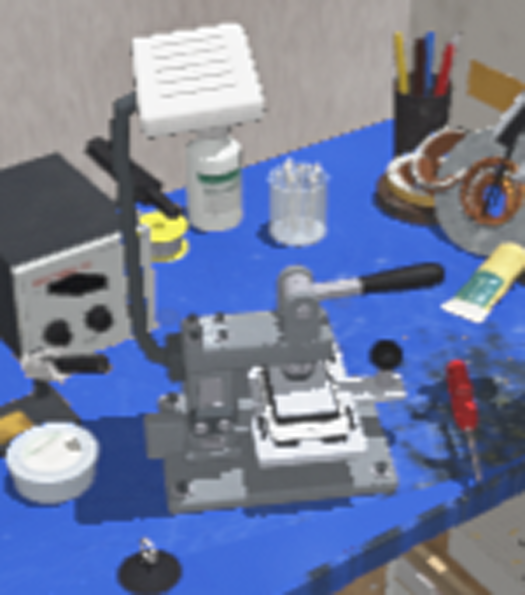

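The scene crop shows the lever down and forward (grip from about (360,283) to (440,272)), the table raised with the phone flat in its nest, and the tub, cup and screwdriver in place. I'm handing in.

play_rows:
  rows:
    - {"linear":[0,0,-0.1],"twist":0,"fingers":0.6}
    - {"linear":[0,0,-0.1],"twist":0,"fingers":0.6}
    - {"linear":[0,0,-0.1],"twist":0,"fingers":0.6}
    - {"linear":[0,0,-0.1],"twist":0,"fingers":0.6}

```text
time: 23.43
eef_pos: [0.4038, -0.2158, 0.3087]
ee_rot: [0.811, 0.508, 0.257, -0.133]
wrist_force: [-0.4, 0.1, 0.1]
finger_gap: 0.598
grip_force: 0.0
```

```bash
python3 -c "
from cell import bot
print(bot.sign_off())"
```

```text
the job is handed in; nothing more can be done
None
```

The job is handed in with no verdict returned: the table rests on the third notch (measured about 29 mm up), the lever is closed after two slips that let it spring back open, the phone looks flat in its nest, the bystanders look unmoved, and the foot's force on the glass could not be measured.

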